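Fetch the terminal strip from behind the stock

TASK

A customer wants the long black screw-terminal strip that lies at the back of the steel stock bay, behind the black capacitor, the aluminium motor capacitor and the grey connector hood: first clear all three parts out of the way and stand them upright on the rubber mat, then lay the strip flat, screws up, in the white picking tray. After that stand each of the three parts upright in the bay again, each where it stood before. Set everything down gently (do not drop the parts or tip them over) and leave the solder reel, the basket and the screwdriver alone.

Things in the scene. Friction and masses are not known exactly. Their poses are not given: they have to be found in the camera images.
- bay: Open steel tray, fixed, 160 mm deep (x) by 230 mm wide (y); floor and walls 2 mm. Origin: centre of its underside; +x points to its back, away from the robot within 15 degrees. Front lip 18 mm high with three blank labels, back wall 35, sides 18 (front half) to 35 mm. The three parts start in a row at x = -42, y about -70, 0, +70 mm, in any order, the strip behind, about 10 mm from the widest.
- capacitor: Large screw-terminal electrolytic capacitor: black upright cylinder, 51 mm in diameter, 96 mm high, with two aluminium screw terminals on top up to 105 mm. Origin: centre of its underside; z is its axis, up. About 0.26 kg. Loose.
- motor_capacitor: Motor-run capacitor: bare aluminium upright can, 45 mm in diameter, 84 mm high (rolled rim 1 mm proud at the top), with white and brass spade tabs on top up to 95 mm. Origin: centre of its underside; z is its axis, up. About 0.17 kg. Loose.
- connector_hood: Grey die-cast connector hood standing on its rim: 43 mm (its x) by 60 mm (its y), sides straight up to 52 mm, then 40 by 52 mm up to 62 mm; a round grey cable gland up to 32 mm in diameter rises from its middle to 90 mm. Origin: centre of its underside; z up. At the start its x lies along the bay's x within 6 degrees. About 0.22 kg. Loose.
- terminal_strip: The wanted part: black eight-way barrier terminal strip, brass bars and steel screws on top, 46 mm (its x) by 180 mm long (its y), 20 mm thick with full-width barriers up to 35 mm. Origin: centre of its underside; z up. It starts flat on the bay's floor at about x = +17 mm, its length along the bay's y within 3 degrees. About 0.3 kg. Loose.
- mat: Side area: flat blue-grey rubber mat, 240 mm (its x) by 130 mm (its y), 3 mm thick, fixed, empty at the start; to the left or right of the bay. Origin: centre of its underside on the counter, so its top is 3 mm above.
- picking_tray: Customer's picking tray: open white plastic tray, fixed, empty, 232 mm (its x) by 146 mm (its y) outside, 28 mm high; walls and floor 3 mm, so 226 by 140 mm inside; on the other side of the bay from the mat. Origin: centre of its underside.
- solder_reel: Bystander: small grey reel of solder standing on end, 54 mm in diameter, 46 mm high, beyond the bay. Origin: centre of its underside. Leave alone.
- basket: Bystander: white plastic basket with a blue rim, 148 mm in diameter, 68 mm high, with black parts in it, beyond the bay. Origin: centre of its underside. Leave alone.
- screwdriver: Bystander: screwdriver, about 160 mm long, lying crosswise on the counter between the robot and the bay. Leave alone.

How it is judged:
By the outcome, as a careful person would: the job done as asked, in the order asked, and still so for the second after the job is handed in, with the robot touching nothing.
It also fails if it takes over 147 s, if anything falls off the work surface, if the arm or the gripper's body presses on something with over 40 N, if the wrist force passes 120 N, or if a joint passes its speed limit or range.

ROBOT

A 7-joint arm with a two-finger parallel gripper is mounted at the origin on the work surface. World frame = base frame: x ahead of the robot, y to its left, z up, the work surface at z = 0. Lengths are in m, angles in rad, forces in N, time in s.
With the tool pointing down it reaches from about 0.425 to 1.025 m from the base axis. Payload 9.4 kg.
Tool frame: the origin (TCP) lies between the finger pads; the fingertips stand 22 mm ahead of it and the grasp point (between the pads) lies 3 mm ahead of it; z points along the fingers, y is the line along which they close (so a half turn about z gives the same grasp; the last joint's range is limited). The gripper opens to 93 mm and grips with 3 to 60 N. Pads are 15 mm wide; open, the fingers measure 128 mm over their backs; the gripper's body (75 mm by 188 mm) begins 65 mm behind the grasp point.
Start: joints at [1.199, 0.599, -0.003, 1.599, 0.002, 0.943, -0.08], TCP at [0.211, -0.694, 0.241] pointing down, gripper open.
Joint ranges: [-2.57, 2.57], [-0.35, 1.97], [-1.29, 1.29], [0.11, 2.56], [-1.05, 4.19], [0.11, 1.86], [-2.63, 2.63]. Speed limits (rad/s): [2.22, 2.22, 3.01, 3.01, 3.14, 3.14, 3.14].

INTERFACE

Orientations are given as a unit quaternion [w, x, y, z].
In Python, from bench import ctrl gives the robot as it stands.
- The arm moves only by the shell command python3 -m creep 'ROWS' [FORCE]. ROWS is JSON, a list of rows, each an object with "claw": the opening, from 0 (shut) to 1 (fully open); "slide": the shift along the tool's x, y, z in units of 40 mm (1.0 is 40 mm), a list of three; "turn": the turn about the tool's z in units of 0.08 rad (1.0 is 0.08 rad). In form: [{"claw": claw, "slide": [x, y, z], "turn": turn}, ...]. A call has 1 to 12 rows; each row shifts and turns the commanded pose from where the row before left it, along the tool's axes as they then stand; what a row does not reach is not made up. A row lasts 1/12 s, in which the tool goes at most 41.7 mm and 7.16 degrees, less where a joint would pass 70% of its speed; a pose out of reach is approached as far as the arm can. A call with a number of a shift or a turn outside -1 to 1 is refused whole. A call with a gripper value outside its range is refused whole. The fingers move at their own pace and stop on an object; FORCE is the grip in N (left out, the last holds). Time passes only in rows, so rows that do not move let the fingers close. It gives the time, the measured TCP pose, the force, the opening and the grip force at its end, in the units of the state.
- ctrl.observe(): the state, without advancing time (a new reading comes with each control period).
- ctrl.snapshot(name): name is "scene" or "top"; returns a dict with "color" (420x560x3 uint8, red, green, blue), "intrinsics" (3x3 intrinsics, pixels), "eye" and "orientation" of the camera in the world. Camera axes: x right, y down, z forward; pixel columns grow to the right and rows downward; lengths in m; the calibration is good to about 2 mm. A picture is of the moment at which its call begins. There is no depth.
- ctrl.finish_job(): hands the job in; it is judged then, once.
Trained networks look in a picture, given as the dict that the camera call returned (one of the last four; its "shot" number tells which), for a name from the list of things; names that differ only in an ending like _2 or _b are one class to them, and where a whole thing is asked for, a point or a joint stands for the part that bears it (a point fixed in the world has none). Each returns a list of dicts, best first, with "conf" (0 to 1); they miss things now and then, are a little off and sometimes report something else, mostly with a low value. They report only what shows in the picture. A call takes as long as a camera call.
- ctrl.silhouettes(picture, label): "mask" (420x560 bool, what is visible of it) and "rect" ([left, top, width, height] in pixels, round what is visible of it).
The state is a dict: "time_s": time; "qpos": joint angles; "qvel": joint speeds; "effort": joint torques, N m; "ee_pos": TCP position; "orientation": TCP orientation; "ft_force": force on the tool from outside, world axes, zero at the start; "torque": the same for the moment, N m; "grip_width": finger opening in m; "grasp_force": force on a finger pad.
Only numpy, scipy, OpenCV 4.12 (cv2) and the standard library are available. Lean on these libraries where they do the work, as an engineer would, in place of code of your own. Each camera call takes 0.05 s, during which the arm holds its last target. There are 200 camera calls.

## Working session

There is one attempt and no reset: what is moved stays moved. The work goes in short steps, Python scripts to look and compute and a shell command to move; the robot and the scene stay as the last step left them, time stands still between calls to the robot, and variables do not carry over. Pictures are saved under pics/ and viewed, at most 14 in all, crops included, and the job is handed in when it is done.

```bash
ls; mkdir -p pics
cat > h.py <<'E'
import numpy as np, cv2
from bench import ctrl
from scipy.spatial.transform import Rotation as R
def rot(q): return R.from_quat([q[1],q[2],q[3],q[0]]).as_matrix()
def ray(p,uv,z):
    K=np.array(p["intrinsics"]);M=rot(p["orientation"]);e=np.array(p["eye"])
    d=M@np.linalg.solve(K,np.array([uv[0],uv[1],1.]));return e+d*(z-e[2])/d[2]
def proj(p,X):
    K=np.array(p["intrinsics"]);M=rot(p["orientation"]);c=M.T@(np.array(X,float)-np.array(p["eye"]));u=K@c;return u[:2]/u[2]
def st():
    s=ctrl.observe();print({k:np.round(s[k],4).tolist() for k in("time_s","ee_pos","orientation","qpos","ft_force","grip_width","grasp_force")});return s
E
python3 - <<'E'
from h import *
st()
for n in("scene","top"):
    p=ctrl.snapshot(n);cv2.imwrite(f"pics/{n}0.png",p["color"][:,:,::-1])
    print(n,np.round(p["eye"],3),np.round(rot(p["orientation"]),2).tolist(),np.array(p["intrinsics"]).round(0).tolist())
    for l in "bay capacitor motor_capacitor connector_hood terminal_strip mat picking_tray solder_reel basket screwdriver".split():
        d=ctrl.silhouettes(p,l)
        for x in d[:2]:
            m=x["mask"];c=np.argwhere(m).mean(0)[::-1]
            print(l,round(x["conf"],2),x["rect"],c.round(1),"min-area",[np.round(t,1) for t in cv2.minAreaRect(np.argwhere(m)[:,::-1].astype(np.float32))],"g0",ray(p,c,0).round(3)[:2])
E
```

```text
pics
{'time_s': 0.0, 'ee_pos': [0.2105, -0.6933, 0.2398], 'orientation': [-0.0008, 0.9892, 0.1469, -0.0002], 'qpos': [1.1993, 0.6001, -0.0025, 1.6002, 0.0018, 0.9429, -0.0798], 'ft_force': [0.0128, 0.0282, -0.2093], 'grip_width': 0.0928, 'grasp_force': 0.0}
scene [1.227 0.6   1.013] [[-0.67, 0.55, -0.5], [0.74, 0.5, -0.44], [0.01, -0.67, -0.74]] [[545.0, 0.0, 286.0], [0.0, 545.0, 210.0], [0.0, 0.0, 1.0]]
bay 0.89 [228.3, 175.3, 109.2, 75.8] [278.3 214.9] min-area [array([280.6, 204.3]), array([102.3,  57.6]), np.float64(33.0)] g0 [ 0.563 -0.009]
capacitor 0.64 [280.3, 168.2, 22.8, 38.9] [292.  184.7] min-area [array([291.5, 185.5]), array([35., 19.]), np.float64(90.0)] g0 [ 0.46  -0.054]
capacitor 0.61 [306.2, 175.9, 19.9, 43.2] [316.6 196.9] min-area [array([317. , 197.5]), array([39., 20.]), np.float64(90.0)] g0 [0.451 0.022]
motor_capacitor 0.75 [281.0, 170.5, 22.0, 34.7] [292.6 184.4] min-area [array([292.5, 185.5]), array([35., 17.]), np.float64(90.0)] g0 [ 0.459 -0.054]
connector_hood 0.71 [258.7, 158.9, 24.8, 39.8] [272.3 175.5] min-area [array([271.5, 174.5]), array([25.6, 35
[... 2144 characters left out ...]
206.1, 70.5, 21.5] [289.7 215.5] min-area [array([289.1, 215.4]), array([19.6, 70.4]), np.float64(87.9)] g0 [ 0.556 -0.024]
mat 0.95 [371.7, 186.9, 58.4, 96.5] [400.6 233.3] min-area [array([400.8, 232.9]), array([93.9, 51. ]), np.float64(86.9)] g0 [ 0.515 -0.31 ]
solder_reel 0.94 [216.4, 135.8, 19.8, 21.7] [224.3 146.4] min-area [array([224.4, 146.3]), array([24.1, 19.2]), np.float64(63.4)] g0 [0.74  0.153]
basket 0.95 [310.0, 102.8, 57.5, 57.1] [338.3 133.2] min-area [array([338.5, 133. ]), array([54., 57.]), np.float64(90.0)] g0 [ 0.783 -0.151]
screwdriver 0.66 [286.2, 258.2, 6.3, 43.5] [287.8 275.5] min-area [array([287.3, 279.4]), array([ 9.1, 41.2]), np.float64(4.8)] g0 [ 0.402 -0.021]
```

Run:
```python
import cv2
a=cv2.imread("pics/top0.png")[90:300,150:440];cv2.imwrite("pics/t0c.png",cv2.resize(a,(794,575),interpolation=cv2.INTER_CUBIC))
a=cv2.imread("pics/scene0.png")[110:330,140:460];cv2.imwrite("pics/s0c.png",cv2.resize(a,(800,550),interpolation=cv2.INTER_CUBIC))
```

```text
(no output)
```

View pics/t0c.png

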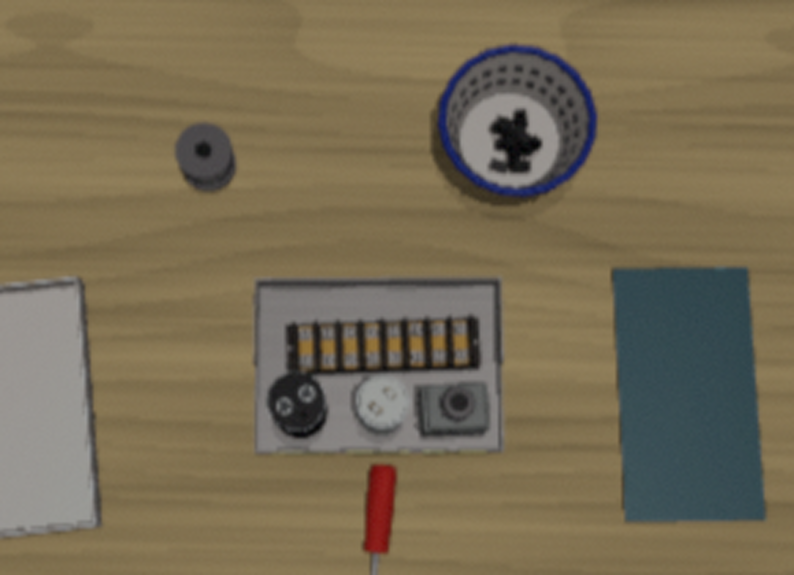

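View pics/s0c.png

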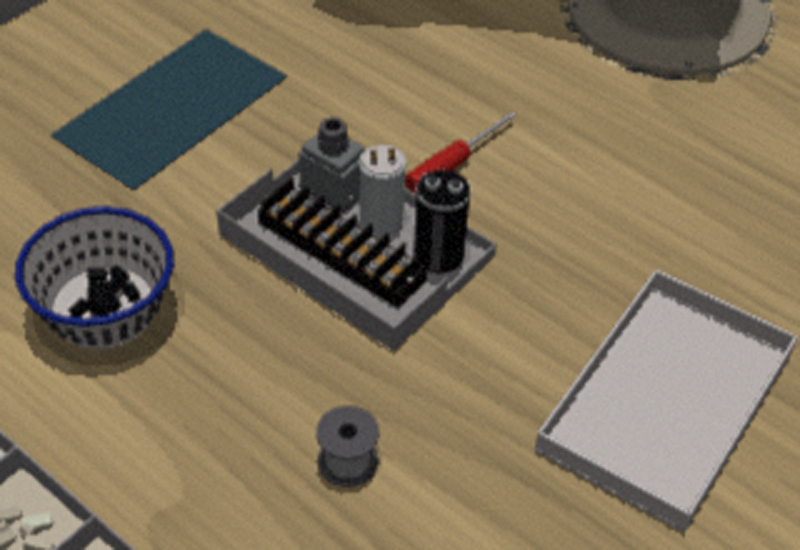

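```bash
cat > fit.py <<'E'
from h import *
from scipy.optimize import minimize
def circ(r,z):
    a=np.linspace(0,2*np.pi,48);return np.c_[r*np.cos(a),r*np.sin(a),0*a+z]
def box(a,b,z0,z1): return np.array([[sx*a/2,sy*b/2,z] for sx in(-1,1) for sy in(-1,1) for z in(z0,z1)])
M={"capacitor":[np.r_[circ(.0255,0),circ(.0255,.096)]],
"motor_capacitor":[np.r_[circ(.0225,0),circ(.0225,.084)],],
"connector_hood":[box(.043,.060,0,.052),box(.040,.052,.052,.062),np.r_[circ(.016,.062),circ(.014,.09)]],
"terminal_strip":[box(.046,.18,0,.035)],"mat":[box(.24,.13,0,.003)],"picking_tray":[box(.232,.146,0,.028)],
"bay":[np.r_[box(.16,.23,0,.018),box(.16,.23,0,.035)[4:],box(.04,.23,0,.035)+[.06,0,0]]]}
S=4
def fit(obs,name,x0,z,yaw=True,hull=False):
    """obs: list of (picture, mask)"""
    T=[]
    for p,m in obs:
        m=m.astype(np.uint8)
        if hull:
            h=cv2.convexHull(np.argwhere(m)[:,::-1].astype(np.int32));m=cv2.fillConvexPoly(m*0,h,1)
        T.append((p,cv2.resize(m,None,fx=S,fy=S,interpolation=cv2.INTER_NEAREST)))
    def cost(v):
        a=v[2] if yaw else 0;c,s=np.cos(a),np.sin(a);t=0
        for p,m in T:
            w=m*0
            for P in M[name]:
                X=np.c_[c*P[:,0]-s*P[:,1]+v[0],s*P[:,0]+c*P[:,1]+v[1],P[:,2]+z]
                u=np.array([proj(p,q) for q in X])*S+S/2-.5
                cv2.fillConvexPoly(w,cv2.convexHull(np.round(u*16).astype(np.int32)),1,shift=4)
            t+=1-(w&m).sum()/(w|m).sum()
        return t/len(T)
    b=None;x0=list(x0)[:3 if yaw else 2]
    for _ in range(2):
        n=len(x0);sim=np.array([x0]+[[x0[j]+(.012 if j<2 else .08)*(j==i) for j in range(n)] for i in range(n)])
        r=minimize(cost,x0,method="Nelder-Mead",options=dict(initial_simplex=sim,xatol=1e-4,fatol=1e-4,maxiter=120));x0=list(r.x)
    return r.x.round(4),round(r.fun,3)
def masks(label,pics,pick=None):
    o=[]
    for p in pics:
        d=ctrl.silhouettes(p,label)
        if d: o.append((p,d[0]["mask"],d[0]["conf"]))
        else: o.append(None)
    return o
E
python3 - <<'E'
from fit import *
sc=ctrl.snapshot("scene");tp=ctrl.snapshot("top")
g={"bay":(.535,-.016,0),"capacitor":(.49,.055,0),"motor_capacitor":(.49,-.02,0),"connector_hood":(.49,-.088,0),"terminal_strip":(.55,-.02,0),"mat":(.515,-.31,0),"picking_tray":(.487,.319,0)}
for n in g:
    z=0 if n in("bay","mat","picking_tray") else .002
    O=[]
    for p in(sc,tp):
        d=ctrl.silhouettes(p,n)
        if n=="capacitor" and p is sc: d=[x for x in d if x["rect"][0]>295]
        if d:O.append((p,d[0]["mask"]))
    if n=="picking_tray":O=O[:1]
    y=n not in("capacitor","motor_capacitor")
    for o in([O] if len(O)==1 else [[O[0]],[O[1]],O]): print(n,*fit(o,n,g[n],z,y,n in("bay","picking_tray","mat")))
E
```

```text
bay [ 0.5397 -0.0201  0.0381] 0.099
bay [ 0.5347 -0.0188  0.0191] 0.019
bay [ 0.5372 -0.0194  0.025 ] 0.07
capacitor [0.4913 0.0506] 0.093
capacitor [0.4919 0.0541] 0.085
capacitor [0.4926 0.0529] 0.104
motor_capacitor [ 0.4939 -0.0213] 0.098
connector_hood [ 0.4973 -0.088  -0.2132] 0.161
connector_hood [ 0.4934 -0.0867  0.0676] 0.053
connector_hood [ 0.494  -0.0872  0.0604] 0.126
terminal_strip [ 0.5565 -0.0197  0.0525] 0.142
terminal_strip [ 0.5526 -0.0219  0.0518] 0.15
terminal_strip [ 0.5551 -0.0228  0.045 ] 0.155
mat [ 0.5213 -0.3106  0.0405] 0.028
mat [ 0.5177 -0.3097  0.0246] 0.015
mat [ 0.5187 -0.3103  0.0302] 0.03
picking_tray [0.4904 0.32   0.1321] 0.016
```

```bash
cat >> h.py <<'E'
def go(*ts):
    """print yaw and shift (units) to each target [x,y,z] in turn"""
    s=ctrl.observe();M=rot(s["orientation"]);c=np.array(s["ee_pos"])
    print("t",round(s["time_s"],2),"yaw",round(np.arctan2(M[1,0],M[0,0]),4),"tcp",c.round(4),"F",np.round(s["ft_force"],1),"w",round(s["grip_width"],4),"g",round(s["grasp_force"],1))
    for t in ts:
        t=np.array(t,float);u=M.T@(t-c)/.04;print(t,"->",u.round(2));c=t
E
r='{"claw":1,"slide":[0,0,0],"turn":-1}'
python3 -m creep '[{"claw":1,"slide":[0,0,0],"turn":-1},{"claw":1,"slide":[0,0,0],"turn":-1},{"claw":1,"slide":[0,0,0],"turn":-1},{"claw":1,"slide":[0,0,0],"turn":-1},{"claw":1,"slide":[0,0,0],"turn":-1},{"claw":1,"slide":[0,0,0],"turn":-1},{"claw":1,"slide":[0,0,0],"turn":-1},{"claw":1,"slide":[0,0,0],"turn":-1},{"claw":1,"slide":[0,0,0],"turn":-1},{"claw":1,"slide":[0,0,0],"turn":-1},{"claw":1,"slide":[0,0,0],"turn":-1},{"claw":1,"slide":[0,0,0],"turn":-1}]' 35
python3 -m creep '[{"claw":1,"slide":[0,0,0],"turn":-1},{"claw":1,"slide":[0,0,0],"turn":-1},{"claw":1,"slide":[0,0,0],"turn":-1},{"claw":1,"slide":[0,0,0],"turn":-1},{"claw":1,"slide":[0,0,0],"turn":-0.2},{"claw":1,"slide":[0,0,0],"turn":0}]'
python3 -c "
from h import *
go([.4935,-.0205,.24],[.4935,-.0205,.068])"
```

```text
time_s: 2.9
ee_pos: [0.2106, -0.6938, 0.2406]
orientation: [0.0, 0.808, 0.589, -0.0]
ft_force: [-0.1, 0.1, -1.1]
grip_width: 0.0928
grasp_force: 0.0
time_s: 3.4
ee_pos: [0.2104, -0.6938, 0.2405]
orientation: [-0.0, 0.7, 0.714, 0.0]
ft_force: [0.3, -1.0, -0.4]
grip_width: 0.093
grasp_force: 0.0
t 3.4 yaw 1.5895 tcp [ 0.2104 -0.6938  0.2405] F [ 0.3 -1.  -0.4] w 0.093 g 0.0
[ 0.4935 -0.0205  0.24  ] -> [16.7   7.39  0.02]
[ 0.4935 -0.0205  0.068 ] -> [-0.  -0.   4.3]
```

```bash
python3 -m creep '[{"claw":1,"slide":[0.7,0.6,0],"turn":0},{"claw":1,"slide":[0.7,0.6,0],"turn":0},{"claw":1,"slide":[0.7,0.6,0],"turn":0},{"claw":1,"slide":[0.7,0.6,0],"turn":0},{"claw":1,"slide":[0.7,0.6,0],"turn":0},{"claw":1,"slide":[0.7,0.6,0],"turn":0},{"claw":1,"slide":[0.7,0.6,0],"turn":0},{"claw":1,"slide":[0.7,0.6,0],"turn":0},{"claw":1,"slide":[0.7,0.6,0],"turn":0},{"claw":1,"slide":[0.7,0.6,0],"turn":0},{"claw":1,"slide":[0.7,0.6,0],"turn":0},{"claw":1,"slide":[0.7,0.6,0],"turn":0}]' >/dev/null
python3 -m creep '[{"claw":1,"slide":[0.8,0,0],"turn":0},{"claw":1,"slide":[0.8,0,0],"turn":0},{"claw":1,"slide":[0.8,0,0],"turn":0},{"claw":1,"slide":[0.8,0,0],"turn":0},{"claw":1,"slide":[0.8,0,0],"turn":0},{"claw":1,"slide":[0.8,0,0],"turn":0},{"claw":1,"slide":[0.8,0,0],"turn":0},{"claw":1,"slide":[0.8,0,0],"turn":0},{"claw":1,"slide":[0.8,0,0],"turn":0},{"claw":0.75,"slide":[0.8,0,0],"turn":0},{"claw":0.75,"slide":[0.4,0,0],"turn":0},{"claw":0.75,"slide":[0,0,0],"turn":0}]'
python3 -c "
from h import *
go([.4935,-.0205,.24],[.4935,-.0205,.068])"
```

```text
time_s: 5.4
ee_pos: [0.4853, -0.012, 0.2411]
orientation: [-0.0, 0.699, 0.715, 0.001]
ft_force: [-0.5, 0.0, 0.2]
grip_width: 0.0774
grasp_force: 0.0
t 5.4 yaw 1.5938 tcp [ 0.4853 -0.012   0.2411] F [-0.5  0.   0.2] w 0.0774 g 0.0
[ 0.4935 -0.0205  0.24  ] -> [-0.22  0.2   0.03]
[ 0.4935 -0.0205  0.068 ] -> [-0.01 -0.01  4.3 ]
```

```bash
python3 -m creep '[{"claw":0.75,"slide":[-0.22,0.2,0],"turn":0},{"claw":0.75,"slide":[0,0,0.7],"turn":0},{"claw":0.75,"slide":[0,0,0.9],"turn":0},{"claw":0.75,"slide":[0,0,0.9],"turn":0},{"claw":0.75,"slide":[0,0,0.8],"turn":0},{"claw":0.75,"slide":[0,0,0.6],"turn":0},{"claw":0.75,"slide":[0,0,0.4],"turn":0},{"claw":0.75,"slide":[0,0,0],"turn":0},{"claw":0.75,"slide":[0,0,0],"turn":0}]' 
python3 -m creep '[{"claw":0.55,"slide":[0,0,0],"turn":0},{"claw":0.4,"slide":[0,0,0],"turn":0},{"claw":0.4,"slide":[0,0,0],"turn":0},{"claw":0.4,"slide":[0,0,0],"turn":0},{"claw":0.4,"slide":[0,0,0],"turn":0},{"claw":0.4,"slide":[0,0,0],"turn":0}]' 30
python3 -c "
from h import *
go([.44,-.28,.2])"
```

```text
time_s: 6.15
ee_pos: [0.4934, -0.0265, 0.0679]
orientation: [-0.0, 0.701, 0.713, -0.001]
ft_force: [0.5, -0.7, -0.0]
grip_width: 0.07
grasp_force: 0.0
time_s: 6.65
ee_pos: [0.4937, -0.025, 0.0694]
orientation: [0.001, 0.7, 0.714, 0.0]
ft_force: [0.3, -0.7, 8.8]
grip_width: 0.0446
grasp_force: 30.0
t 6.65 yaw 1.5905 tcp [ 0.4937 -0.025   0.0694] F [ 0.3 -0.7  8.8] w 0.0446 g 30.0
[ 0.44 -0.28  0.2 ] -> [-6.35 -1.46 -3.27]
```

```bash
python3 -m creep '[{"claw":0.4,"slide":[0,0,-0.2],"turn":0},{"claw":0.4,"slide":[0,0,-0.4],"turn":0},{"claw":0.4,"slide":[0,0,-0.7],"turn":0},{"claw":0.4,"slide":[0,0,-0.8],"turn":0},{"claw":0.4,"slide":[0,0,-0.7],"turn":0},{"claw":0.4,"slide":[0,0,-0.4],"turn":0},{"claw":0.4,"slide":[0,0,0],"turn":0},{"claw":0.4,"slide":[-0.3,-0.1,0],"turn":0},{"claw":0.4,"slide":[-0.6,-0.1,0],"turn":0},{"claw":0.4,"slide":[-0.7,-0.15,0],"turn":0},{"claw":0.4,"slide":[-0.7,-0.15,0],"turn":0},{"claw":0.4,"slide":[-0.7,-0.15,0],"turn":0}]' 
python3 -m creep '[{"claw":0.4,"slide":[-0.7,-0.15,0],"turn":0},{"claw":0.4,"slide":[-0.7,-0.15,0],"turn":0},{"claw":0.4,"slide":[-0.7,-0.15,0],"turn":0},{"claw":0.4,"slide":[-0.6,-0.1,0],"turn":0},{"claw":0.4,"slide":[-0.45,-0.1,0],"turn":0},{"claw":0.4,"slide":[-0.3,-0.1,0],"turn":0},{"claw":0.4,"slide":[0,0,0],"turn":0},{"claw":0.4,"slide":[0,0,0],"turn":0},{"claw":0.4,"slide":[0,0,0],"turn":0}]' 
python3 -c "
from h import *
go([.443,-.2845,.076])"
```

```text
time_s: 7.65
ee_pos: [0.4687, -0.1461, 0.196]
orientation: [-0.001, 0.7, 0.714, -0.0]
ft_force: [0.9, 0.4, -0.6]
grip_width: 0.0447
grasp_force: 30.0
time_s: 8.4
ee_pos: [0.4426, -0.2824, 0.1964]
orientation: [-0.0, 0.7, 0.715, 0.0]
ft_force: [-0.2, -0.0, -1.5]
grip_width: 0.0445
grasp_force: 30.0
t 8.4 yaw 1.5922 tcp [ 0.4426 -0.2824  0.1964] F [-0.2 -0.  -1.5] w 0.0445 g 30.0
[ 0.443  -0.2845  0.076 ] -> [-0.05  0.01  3.01]
```

```bash
python3 -m creep '[{"claw":0.4,"slide":[0,0,0.4],"turn":0},{"claw":0.4,"slide":[0,0,0.7],"turn":0},{"claw":0.4,"slide":[0,0,0.8],"turn":0},{"claw":0.4,"slide":[0,0,0.6],"turn":0},{"claw":0.4,"slide":[0,0,0.35],"turn":0},{"claw":0.4,"slide":[0,0,0.22],"turn":0},{"claw":0.4,"slide":[0,0,0.04],"turn":0},{"claw":0.4,"slide":[0,0,0.03],"turn":0},{"claw":0.4,"slide":[0,0,0],"turn":0},{"claw":0.4,"slide":[0,0,0],"turn":0}]' 
python3 -c "
from h import *
go([.443,-.2845,.0693])"
```

```text
time_s: 9.23
ee_pos: [0.443, -0.2839, 0.072]
orientation: [0.001, 0.7, 0.714, 0.0]
ft_force: [-0.8, 0.2, -1.2]
grip_width: 0.045
grasp_force: 30.0
t 9.23 yaw 1.5909 tcp [ 0.443  -0.2839  0.072 ] F [-0.8  0.2 -1.2] w 0.045 g 30.0
[ 0.443  -0.2845  0.0693] -> [-0.01 -0.    0.07]
```

```bash
for i in 1 2 3; do python3 -m creep '[{"claw":0.4,"slide":[0,0,0.025],"turn":0},{"claw":0.4,"slide":[0,0,0],"turn":0},{"claw":0.4,"slide":[0,0,0],"turn":0}]' | egrep "ee_pos|ft"; done
```

```text
ee_pos: [0.4426, -0.2841, 0.0705]
ft_force: [-0.1, -0.2, 0.8]
ee_pos: [0.4424, -0.2841, 0.0702]
ft_force: [-2.9, 0.5, 16.0]
ee_pos: [0.4423, -0.2841, 0.0701]
ft_force: [-5.4, 3.2, 28.4]
```

```bash
python3 -m creep '[{"claw":0.4,"slide":[0,0,-0.035],"turn":0},{"claw":0.55,"slide":[0,0,0],"turn":0},{"claw":0.7,"slide":[0,0,0],"turn":0},{"claw":0.8,"slide":[0,0,0],"turn":0},{"claw":0.8,"slide":[0,0,0],"turn":0},{"claw":0.8,"slide":[0,0,0],"turn":0},{"claw":0.8,"slide":[0,0,-0.4],"turn":0},{"claw":0.8,"slide":[0,0,-0.8],"turn":0},{"claw":0.8,"slide":[0,0,-0.9],"turn":0},{"claw":0.8,"slide":[0,0,-0.9],"turn":0},{"claw":0.8,"slide":[0,0,-0.3],"turn":0},{"claw":0.8,"slide":[0.5,0,0],"turn":0}]' 
python3 -m creep '[{"claw":0.8,"slide":[0.8,0.1,0],"turn":0},{"claw":0.8,"slide":[0.9,0.2,0],"turn":0},{"claw":0.8,"slide":[0.9,0.2,0],"turn":0},{"claw":0.8,"slide":[0.9,0.2,0],"turn":0},{"claw":0.8,"slide":[0.9,0.2,0],"turn":0},{"claw":0.8,"slide":[0.9,0.2,0],"turn":0},{"claw":0.8,"slide":[0.9,0.1,0],"turn":0},{"claw":0.8,"slide":[0.8,0.1,0],"turn":0},{"claw":0.8,"slide":[0.5,0,0],"turn":0},{"claw":0.8,"slide":[0.3,0,0],"turn":0},{"claw":0.8,"slide":[0,0,0],"turn":0},{"claw":0.8,"slide":[0,0,0],"turn":0}]'
python3 - <<'E'
from h import *
go([.4915,.0515,.2],[.4915,.0515,.074])
p=ctrl.snapshot("scene");cv2.imwrite("pics/s1.png",cv2.resize(p["color"][80:300,120:440,::-1],(800,550)))
E
```

```text
time_s: 10.98
ee_pos: [0.4434, -0.2674, 0.2045]
orientation: [0.003, 0.702, 0.713, 0.0]
ft_force: [0.4, 0.8, -0.3]
grip_width: 0.0744
grasp_force: 0.0
time_s: 11.98
ee_pos: [0.4876, 0.0486, 0.2012]
orientation: [-0.0, 0.7, 0.714, -0.0]
ft_force: [0.6, -0.6, 0.2]
grip_width: 0.0742
grasp_force: 0.0
t 11.98 yaw 1.5914 tcp [0.4876 0.0486 0.2012] F [ 0.6 -0.6  0.2] w 0.0742 g 0.0
[0.4915 0.0515 0.2   ] -> [0.07 0.1  0.03]
[0.4915 0.0515 0.074 ] -> [0.   0.   3.15]
```

View pics/s1.png

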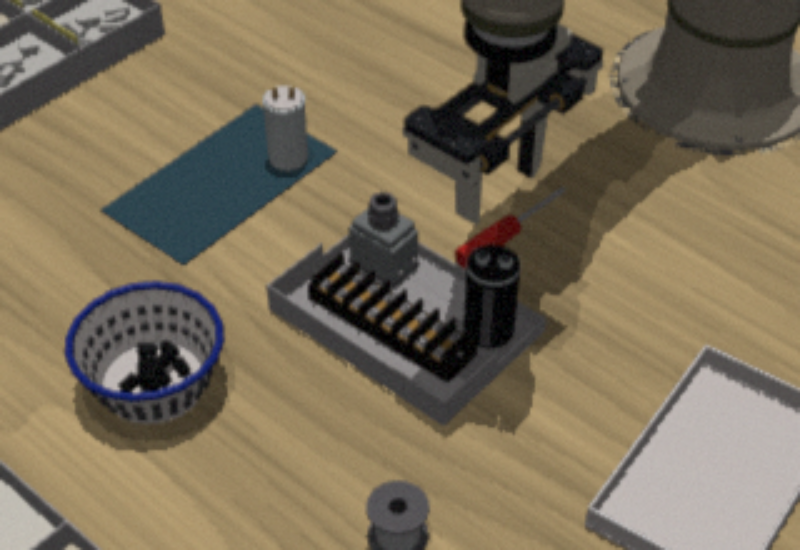

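The motor capacitor stands upright on the mat's near end (crop px 285,130). The gripper hangs above the bay and the capacitor at (490,295) is untouched.

```bash
python3 -m creep '[{"claw":0.8,"slide":[0.07,0.1,0],"turn":0},{"claw":0.8,"slide":[0,0,0.6],"turn":0},{"claw":0.8,"slide":[0,0,0.8],"turn":0},{"claw":0.8,"slide":[0,0,0.8],"turn":0},{"claw":0.8,"slide":[0,0,0.6],"turn":0},{"claw":0.8,"slide":[0,0,0.38],"turn":0},{"claw":0.8,"slide":[0,0,0],"turn":0},{"claw":0.8,"slide":[0,0,0],"turn":0}]' 
python3 -m creep '[{"claw":0.6,"slide":[0,0,0],"turn":0},{"claw":0.45,"slide":[0,0,0],"turn":0},{"claw":0.45,"slide":[0,0,0],"turn":0},{"claw":0.45,"slide":[0,0,0],"turn":0},{"claw":0.45,"slide":[0,0,0],"turn":0},{"claw":0.45,"slide":[0,0,0],"turn":0}]' 35
python3 -c "
from h import *
go([.593,-.28,.2])"
```

```text
time_s: 12.7
ee_pos: [0.4916, 0.0511, 0.0737]
orientation: [-0.0, 0.7, 0.714, -0.001]
ft_force: [-0.6, -0.7, 1.1]
grip_width: 0.0744
grasp_force: 0.0
time_s: 13.2
ee_pos: [0.492, 0.0518, 0.0749]
orientation: [0.0, 0.7, 0.714, 0.0]
ft_force: [-1.2, -0.5, 7.6]
grip_width: 0.051
grasp_force: 34.9
t 13.2 yaw 1.5905 tcp [0.492  0.0518 0.0749] F [-1.2 -0.5  7.6] w 0.051 g 34.9
[ 0.593 -0.28   0.2  ] -> [-8.35  2.36 -3.12]
```

```bash
python3 -m creep '[{"claw":0.45,"slide":[0,0,-0.2],"turn":0},{"claw":0.45,"slide":[0,0,-0.4],"turn":0},{"claw":0.45,"slide":[0,0,-0.7],"turn":0},{"claw":0.45,"slide":[0,0,-0.8],"turn":0},{"claw":0.45,"slide":[0,0,-0.7],"turn":0},{"claw":0.45,"slide":[0,0,-0.4],"turn":0},{"claw":0.45,"slide":[0,0,0],"turn":0},{"claw":0.45,"slide":[-0.3,0.1,0],"turn":0},{"claw":0.45,"slide":[-0.5,0.15,0],"turn":0},{"claw":0.45,"slide":[-0.7,0.2,0],"turn":0},{"claw":0.45,"slide":[-0.7,0.2,0],"turn":0},{"claw":0.45,"slide":[-0.7,0.2,0],"turn":0}]' >/dev/null
python3 -m creep '[{"claw":0.45,"slide":[-0.7,0.2,0],"turn":0},{"claw":0.45,"slide":[-0.7,0.2,0],"turn":0},{"claw":0.45,"slide":[-0.7,0.2,0],"turn":0},{"claw":0.45,"slide":[-0.7,0.2,0],"turn":0},{"claw":0.45,"slide":[-0.7,0.2,0],"turn":0},{"claw":0.45,"slide":[-0.7,0.2,0],"turn":0},{"claw":0.45,"slide":[-0.6,0.2,0],"turn":0},{"claw":0.45,"slide":[-0.4,0.15,0],"turn":0},{"claw":0.45,"slide":[-0.25,0.1,0],"turn":0},{"claw":0.45,"slide":[0,0,0],"turn":0},{"claw":0.45,"slide":[0,0,0],"turn":0},{"claw":0.45,"slide":[0,0,0],"turn":0}]' 
python3 -c "
from h import *
go([.593,-.28,.0775])"
```

```text
time_s: 15.2
ee_pos: [0.598, -0.278, 0.2018]
orientation: [-0.001, 0.699, 0.715, 0.0]
ft_force: [-0.2, 0.4, -1.5]
grip_width: 0.0502
grasp_force: 34.9
t 15.2 yaw 1.5926 tcp [ 0.598  -0.278   0.2018] F [-0.2  0.4 -1.5] w 0.0502 g 34.9
[ 0.593  -0.28    0.0775] -> [-0.05 -0.12  3.11]
```

```bash
python3 -m creep '[{"claw":0.45,"slide":[-0.05,-0.12,0.4],"turn":0},{"claw":0.45,"slide":[0,0,0.7],"turn":0},{"claw":0.45,"slide":[0,0,0.8],"turn":0},{"claw":0.45,"slide":[0,0,0.6],"turn":0},{"claw":0.45,"slide":[0,0,0.4],"turn":0},{"claw":0.45,"slide":[0,0,0.2],"turn":0},{"claw":0.45,"slide":[0,0,0.03],"turn":0},{"claw":0.45,"slide":[0,0,0],"turn":0},{"claw":0.45,"slide":[0,0,0],"turn":0}]' 
for i in 1 2; do python3 -m creep '[{"claw":0.45,"slide":[0,0,0.025],"turn":0},{"claw":0.45,"slide":[0,0,0],"turn":0},{"claw":0.45,"slide":[0,0,0],"turn":0}]' | egrep "ee_pos|ft"; done
```

```text
time_s: 15.95
ee_pos: [0.5943, -0.2814, 0.078]
orientation: [0.001, 0.7, 0.714, 0.0]
ft_force: [-0.2, -0.5, -2.0]
grip_width: 0.0508
grasp_force: 35.0
ee_pos: [0.5939, -0.2821, 0.0766]
ft_force: [0.1, 0.5, -2.7]
ee_pos: [0.5939, -0.2821, 0.0754]
ft_force: [-1.5, 0.5, 3.0]
```

```bash
python3 -m creep '[{"claw":0.6,"slide":[0,0,0],"turn":0},{"claw":0.7,"slide":[0,0,0],"turn":0},{"claw":0.8,"slide":[0,0,0],"turn":0},{"claw":0.8,"slide":[0,0,0],"turn":0},{"claw":0.8,"slide":[0,0,0],"turn":0},{"claw":0.8,"slide":[0,0,-0.4],"turn":0},{"claw":0.8,"slide":[0,0,-0.8],"turn":0},{"claw":0.8,"slide":[0,0,-0.9],"turn":0},{"claw":0.8,"slide":[0,0,-0.8],"turn":0},{"claw":0.9,"slide":[0,0,-0.2],"turn":0.5},{"claw":1,"slide":[0,0,0],"turn":1},{"claw":1,"slide":[0,0,0],"turn":1}]' >/dev/null
python3 -m creep '[{"claw":1,"slide":[0,0,0],"turn":1},{"claw":1,"slide":[0,0,0],"turn":1},{"claw":1,"slide":[0,0,0],"turn":1},{"claw":1,"slide":[0,0,0],"turn":1},{"claw":1,"slide":[0,0,0],"turn":1},{"claw":1,"slide":[0,0,0],"turn":1},{"claw":1,"slide":[0,0,0],"turn":1},{"claw":1,"slide":[0,0,0],"turn":1},{"claw":1,"slide":[0,0,0],"turn":1},{"claw":1,"slide":[0,0,0],"turn":1},{"claw":1,"slide":[0,0,0],"turn":1},{"claw":1,"slide":[0,0,0],"turn":1}]' >/dev/null
python3 -m creep '[{"claw":1,"slide":[0,0,0],"turn":1},{"claw":1,"slide":[0,0,0],"turn":1},{"claw":1,"slide":[0,0,0],"turn":1},{"claw":1,"slide":[0,0,0],"turn":1},{"claw":1,"slide":[0,0,0],"turn":0.75},{"claw":1,"slide":[-0.3,-0.6,0],"turn":0},{"claw":1,"slide":[-0.45,-0.8,0],"turn":0},{"claw":1,"slide":[-0.45,-0.8,0],"turn":0},{"claw":1,"slide":[-0.45,-0.8,0],"turn":0},{"claw":1,"slide":[-0.45,-0.8,0],"turn":0},{"claw":1,"slide":[-0.3,-0.6,0],"turn":0},{"claw":1,"slide":[-0.1,-0.4,0],"turn":0}]' >/dev/null
python3 -m creep '[{"claw":1,"slide":[0,0,0],"turn":0},{"claw":1,"slide":[0,0,0],"turn":0}]'
python3 - <<'E'
from h import *
s=ctrl.observe();print(np.round(s["qpos"],2))
go([.4942,-.0878,.2],[.4942,-.0878,.05])
p=ctrl.snapshot("scene");cv2.imwrite("pics/s2.png",cv2.resize(p["color"][80:300,120:440,::-1],(800,550)))
E
```

```text
time_s: 19.62
ee_pos: [0.4843, -0.0947, 0.1993]
orientation: [0.0, 1.0, 0.026, 0.0]
ft_force: [0.1, -1.6, 0.1]
grip_width: 0.093
grasp_force: 0.0
[ 0.09  0.38 -0.02  2.16  0.01  0.59 -1.45]
t 19.62 yaw 0.0528 tcp [ 0.4843 -0.0947  0.1993] F [ 0.1 -1.6  0.1] w 0.093 g 0.0
[ 0.4942 -0.0878  0.2   ] -> [ 0.26 -0.16 -0.02]
[ 0.4942 -0.0878  0.05  ] -> [-0.   -0.    3.75]
```

View pics/s2.png

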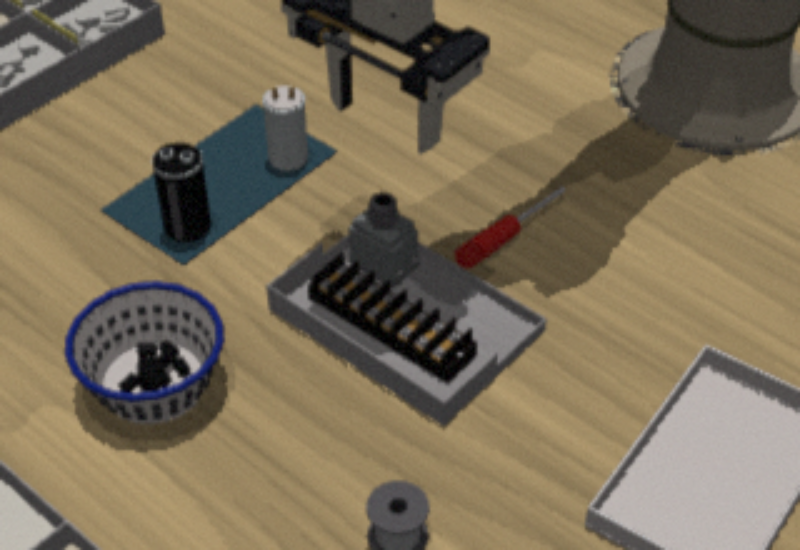

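Both capacitors stand on the mat, at crop px (182,195) and (285,130), and only the hood (383,235) and the strip remain in the bay.

```bash
python3 -m creep '[{"claw":1,"slide":[0.26,-0.16,0],"turn":0},{"claw":1,"slide":[0,0,0.5],"turn":0},{"claw":1,"slide":[0,0,0.8],"turn":0},{"claw":1,"slide":[0,0,0.8],"turn":0},{"claw":1,"slide":[0,0,0.7],"turn":0},{"claw":1,"slide":[0,0,0.6],"turn":0},{"claw":1,"slide":[0,0,0.35],"turn":0},{"claw":1,"slide":[0,0,0],"turn":0},{"claw":1,"slide":[0,0,0],"turn":0}]' 
python3 -m creep '[{"claw":0.75,"slide":[0,0,0],"turn":0},{"claw":0.55,"slide":[0,0,0],"turn":0},{"claw":0.55,"slide":[0,0,0],"turn":0},{"claw":0.55,"slide":[0,0,0],"turn":0},{"claw":0.55,"slide":[0,0,0],"turn":0},{"claw":0.55,"slide":[0,0,0],"turn":0}]' 35
python3 -c "
from h import *
go([.518,-.34,.2])"
```

```text
time_s: 20.42
ee_pos: [0.4946, -0.0889, 0.0481]
orientation: [0.0, 1.0, 0.025, -0.001]
ft_force: [0.3, -0.2, 0.5]
grip_width: 0.0931
grasp_force: 0.0
time_s: 20.92
ee_pos: [0.4944, -0.0886, 0.0496]
orientation: [0.0, 1.0, 0.025, 0.001]
ft_force: [-1.1, -0.4, 6.3]
grip_width: 0.06
grasp_force: 35.0
t 20.92 yaw 0.0507 tcp [ 0.4944 -0.0886  0.0496] F [-1.1 -0.4  6.3] w 0.06 g 35.0
[ 0.518 -0.34   0.2  ] -> [ 0.27  6.31 -3.76]
```

```bash
python3 -m creep '[{"claw":0.55,"slide":[0,0,-0.2],"turn":0},{"claw":0.55,"slide":[0,0,-0.4],"turn":0},{"claw":0.55,"slide":[0,0,-0.7],"turn":0},{"claw":0.55,"slide":[0,0,-0.8],"turn":0},{"claw":0.55,"slide":[0,0,-0.7],"turn":0},{"claw":0.55,"slide":[0,0,-0.6],"turn":0},{"claw":0.55,"slide":[0,0,-0.4],"turn":0},{"claw":0.55,"slide":[0,0.3,0],"turn":0},{"claw":0.55,"slide":[0,0.5,0],"turn":0},{"claw":0.55,"slide":[0,0.7,0],"turn":0},{"claw":0.55,"slide":[0,0.7,0],"turn":0},{"claw":0.55,"slide":[0.1,0.7,0],"turn":0}]' >/dev/null
python3 -m creep '[{"claw":0.55,"slide":[0.1,0.7,0],"turn":0},{"claw":0.55,"slide":[0.1,0.7,0],"turn":0},{"claw":0.55,"slide":[0,0.7,0],"turn":0},{"claw":0.55,"slide":[0,0.6,0],"turn":0},{"claw":0.55,"slide":[0,0.4,0],"turn":0},{"claw":0.55,"slide":[0,0.3,0],"turn":0},{"claw":0.55,"slide":[0,0,0],"turn":0},{"claw":0.55,"slide":[0,0,0],"turn":0},{"claw":0.55,"slide":[0,0,0],"turn":0}]' 
python3 -c "
from h import *
go([.518,-.34,.0535])"
```

```text
time_s: 22.67
ee_pos: [0.5189, -0.3377, 0.2007]
orientation: [-0.001, 1.0, 0.026, -0.0]
ft_force: [0.3, 0.2, -3.3]
grip_width: 0.0597
grasp_force: 35.0
t 22.67 yaw 0.0524 tcp [ 0.5189 -0.3377  0.2007] F [ 0.3  0.2 -3.3] w 0.0597 g 35.0
[ 0.518  -0.34    0.0535] -> [-0.02  0.06  3.68]
```

```bash
python3 -m creep '[{"claw":0.55,"slide":[-0.02,0.04,0.4],"turn":0},{"claw":0.55,"slide":[0,0,0.7],"turn":0},{"claw":0.55,"slide":[0,0,0.8],"turn":0},{"claw":0.55,"slide":[0,0,0.8],"turn":0},{"claw":0.55,"slide":[0,0,0.5],"turn":0},{"claw":0.55,"slide":[0,0,0.3],"turn":0},{"claw":0.55,"slide":[0,0,0.18],"turn":0},{"claw":0.55,"slide":[0,0,0],"turn":0},{"claw":0.55,"slide":[0,0,0],"turn":0}]' 
for i in 1 2 3; do python3 -m creep '[{"claw":0.55,"slide":[0,0,0.025],"turn":0},{"claw":0.55,"slide":[0,0,0],"turn":0},{"claw":0.55,"slide":[0,0,0],"turn":0}]' | egrep "ee_pos|ft"; done
```

```text
time_s: 23.42
ee_pos: [0.5188, -0.3408, 0.0546]
orientation: [0.0, 1.0, 0.026, 0.0]
ft_force: [-0.1, -0.1, -2.9]
grip_width: 0.0599
grasp_force: 35.0
ee_pos: [0.5186, -0.3414, 0.0539]
ft_force: [-0.5, -0.0, -2.9]
ee_pos: [0.5182, -0.3411, 0.052]
ft_force: [0.1, 0.1, -1.4]
ee_pos: [0.5181, -0.3411, 0.0507]
ft_force: [-0.7, 0.5, -2.7]
```

```bash
for i in 1; do python3 -m creep '[{"claw":0.55,"slide":[0,0,0.02],"turn":0},{"claw":0.55,"slide":[0,0,0],"turn":0},{"claw":0.55,"slide":[0,0,0],"turn":0}]' | egrep "ee_pos|ft"; done
```

```text
ee_pos: [0.5181, -0.3411, 0.0506]
ft_force: [-1.9, 2.5, 5.9]
```

```bash
python3 -m creep '[{"claw":0.7,"slide":[0,0,0],"turn":0},{"claw":0.85,"slide":[0,0,0],"turn":0},{"claw":1,"slide":[0,0,0],"turn":0},{"claw":1,"slide":[0,0,0],"turn":0},{"claw":1,"slide":[0,0,0],"turn":0},{"claw":1,"slide":[0,0,-0.4],"turn":0},{"claw":1,"slide":[0,0,-0.8],"turn":0},{"claw":1,"slide":[0,0,-0.9],"turn":0},{"claw":1,"slide":[0,0,-0.9],"turn":0},{"claw":1,"slide":[0,0,-0.7],"turn":-0.55},{"claw":1,"slide":[0,0,0],"turn":-1},{"claw":1,"slide":[0,0,0],"turn":-1}]' >/dev/null
python3 -m creep '[{"claw":1,"slide":[0,0,0],"turn":-1},{"claw":1,"slide":[0,0,0],"turn":-1},{"claw":1,"slide":[0,0,0],"turn":-1},{"claw":1,"slide":[0,0,0],"turn":-1},{"claw":1,"slide":[0,0,0],"turn":-1},{"claw":1,"slide":[0,0,0],"turn":-1},{"claw":1,"slide":[0,0,0],"turn":-1},{"claw":1,"slide":[0,0,0],"turn":-1},{"claw":1,"slide":[0,0,0],"turn":-1},{"claw":1,"slide":[0,0,0],"turn":-1},{"claw":1,"slide":[0,0,0],"turn":-1},{"claw":1,"slide":[0,0,0],"turn":-1}]' >/dev/null
python3 -m creep '[{"claw":1,"slide":[0,0,0],"turn":-1},{"claw":1,"slide":[0,0,0],"turn":-1},{"claw":1,"slide":[0,0,0],"turn":-1},{"claw":1,"slide":[0,0,0],"turn":-1},{"claw":0.8,"slide":[0,0,0],"turn":-1},{"claw":0.75,"slide":[0,0,0],"turn":0},{"claw":0.75,"slide":[0,0,0],"turn":0}]' >/dev/null
python3 - <<'E'
from fit import *
go([.5535,-.022,.2])
tp=ctrl.snapshot("top");cv2.imwrite("pics/t3.png",cv2.resize(tp["color"][130:310,110:430,::-1],(800,450)))
for n,g in(("terminal_strip",(.5535,-.022,.04)),("bay",(.535,-.019,.02)),("picking_tray",(.49,.32,.13))):
    d=ctrl.silhouettes(tp,n)
    if d: print(n,d[0]["conf"],*fit([(tp,d[0]["mask"])],n,g,.002*(n[0]=="t"),True,True))
E
```

```text
t 27.0 yaw 1.612 tcp [ 0.518  -0.3412  0.1979] F [-0.2  0.3 -0.7] w 0.0778 g 0.0
[ 0.5535 -0.022   0.2   ] -> [ 7.94  1.22 -0.05]
terminal_strip 0.61 [ 0.553  -0.0222  0.0548] 0.044
bay 0.8 [ 0.5359 -0.0186  0.0173] 0.041
picking_tray 0.64 [0.4887 0.3211 0.1209] 0.049
```

View pics/t3.png

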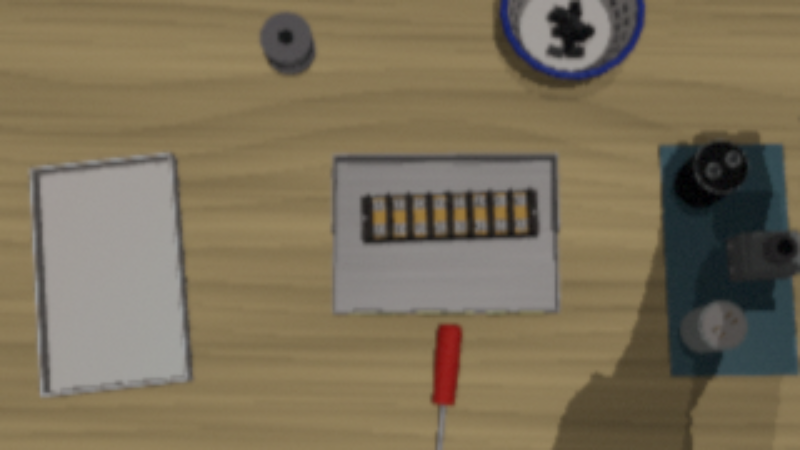

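The bay holds only the strip (crop px 450,215), and the tray at the left is clear. The mat at the right holds the parts, with the gripper above them.

```bash
python3 -m creep '[{"claw":0.75,"slide":[0.4,0,0],"turn":0},{"claw":0.75,"slide":[0.8,0.1,0],"turn":0},{"claw":0.75,"slide":[0.9,0.1,0],"turn":0},{"claw":0.75,"slide":[0.9,0.2,0],"turn":0},{"claw":0.75,"slide":[0.9,0.2,0],"turn":0},{"claw":0.75,"slide":[0.9,0.2,0],"turn":0},{"claw":0.75,"slide":[0.9,0.2,0],"turn":0},{"claw":0.75,"slide":[0.9,0.1,0],"turn":0},{"claw":0.75,"slide":[0.8,0.1,0],"turn":0},{"claw":0.75,"slide":[0.5,0,0],"turn":-0.1},{"claw":0.75,"slide":[0,0,0],"turn":0},{"claw":0.75,"slide":[0,0,0],"turn":0}]' >/dev/null
python3 -c "
from h import *
go([.553,-.022,.2],[.553,-.022,.03])"
```

```text
t 28.2 yaw 1.6259 tcp [ 0.5517 -0.0211  0.1982] F [-0.3 -0.3 -0.4] w 0.0698 g 0.0
[ 0.553 -0.022  0.2  ] -> [-0.02  0.03 -0.05]
[ 0.553 -0.022  0.03 ] -> [-0.    0.    4.25]
```

```bash
python3 -m creep '[{"claw":0.75,"slide":[0,0.03,0.5],"turn":0},{"claw":0.75,"slide":[0,0,0.8],"turn":0},{"claw":0.75,"slide":[0,0,0.8],"turn":0},{"claw":0.75,"slide":[0,0,0.8],"turn":0},{"claw":0.75,"slide":[0,0,0.6],"turn":0},{"claw":0.75,"slide":[0,0,0.4],"turn":0},{"claw":0.75,"slide":[0,0,0.3],"turn":0},{"claw":0.75,"slide":[0,0,0],"turn":0},{"claw":0.75,"slide":[0,0,0],"turn":0}]' 
python3 -m creep '[{"claw":0.6,"slide":[0,0,0],"turn":0},{"claw":0.4,"slide":[0,0,0],"turn":0},{"claw":0.4,"slide":[0,0,0],"turn":0},{"claw":0.4,"slide":[0,0,0],"turn":0},{"claw":0.4,"slide":[0,0,0],"turn":0},{"claw":0.4,"slide":[0,0,0],"turn":0}]' 40
python3 -c "
from h import *
go()"
```

```text
time_s: 28.95
ee_pos: [0.5529, -0.0242, 0.0296]
orientation: [-0.0, 0.689, 0.725, -0.001]
ft_force: [-0.4, -0.4, 0.9]
grip_width: 0.0696
grasp_force: 0.0
time_s: 29.45
ee_pos: [0.5536, -0.0235, 0.0307]
orientation: [0.0, 0.689, 0.725, 0.0]
ft_force: [-1.2, -0.3, 6.5]
grip_width: 0.046
grasp_force: 40.0
t 29.45 yaw 1.6226 tcp [ 0.5536 -0.0235  0.0307] F [-1.2 -0.3  6.5] w 0.046 g 40.0
```

```bash
python3 -m creep '[{"claw":0.4,"slide":[0,0,-0.2],"turn":0},{"claw":0.4,"slide":[0,0,-0.4],"turn":0},{"claw":0.4,"slide":[0,0,-0.7],"turn":0},{"claw":0.4,"slide":[0,0,-0.8],"turn":0},{"claw":0.4,"slide":[0,0,-0.7],"turn":0},{"claw":0.4,"slide":[0,0,-0.5],"turn":0},{"claw":0.4,"slide":[0,0,-0.2],"turn":0},{"claw":0.4,"slide":[0,0,0],"turn":-0.4},{"claw":0.4,"slide":[0,0,0],"turn":-0.8},{"claw":0.4,"slide":[0,0,0],"turn":-1},{"claw":0.4,"slide":[0,0,0],"turn":-1},{"claw":0.4,"slide":[0,0,0],"turn":-1}]' 
python3 -m creep '[{"claw":0.4,"slide":[0,0,0],"turn":-1},{"claw":0.4,"slide":[0,0,0],"turn":-1},{"claw":0.4,"slide":[0,0,0],"turn":-1},{"claw":0.4,"slide":[0,0,0],"turn":-1},{"claw":0.4,"slide":[0,0,0],"turn":-1},{"claw":0.4,"slide":[0,0,0],"turn":-1},{"claw":0.4,"slide":[0,0,0],"turn":-1},{"claw":0.4,"slide":[0,0,0],"turn":-1},{"claw":0.4,"slide":[0,0,0],"turn":-1},{"claw":0.4,"slide":[0,0,0],"turn":-1},{"claw":0.4,"slide":[0,0,0],"turn":-1},{"claw":0.4,"slide":[0,0,0],"turn":-1}]' >/dev/null
python3 -m creep '[{"claw":0.4,"slide":[0,0,0],"turn":-1},{"claw":0.4,"slide":[0,0,0],"turn":-1},{"claw":0.4,"slide":[0,0,0],"turn":-1},{"claw":0.4,"slide":[0,0,0],"turn":-0.8},{"claw":0.4,"slide":[0,0,0],"turn":-0.5},{"claw":0.4,"slide":[0,0,0],"turn":0},{"claw":0.4,"slide":[0,0,0],"turn":0}]' 
python3 -c "
from h import *
go([.489,.3205,.17],[.489,.3205,.034])"
```

```text
time_s: 30.45
ee_pos: [0.5525, -0.0233, 0.1683]
orientation: [-0.001, 0.555, 0.832, -0.001]
ft_force: [0.5, 0.8, -3.4]
grip_width: 0.0459
grasp_force: 40.0
time_s: 32.03
ee_pos: [0.5527, -0.0233, 0.1686]
orientation: [-0.001, -0.06, 0.998, 0.0]
ft_force: [0.5, -1.4, -3.5]
grip_width: 0.0459
grasp_force: 40.0
t 32.03 yaw -3.0207 tcp [ 0.5527 -0.0233  0.1686] F [ 0.5 -1.4 -3.5] w 0.0459 g 40.0
[0.489  0.3205 0.17  ] -> [ 0.55  8.72 -0.02]
[0.489  0.3205 0.034 ] -> [-0.01 -0.    3.4 ]
```

```bash
python3 -m creep '[{"claw":0.4,"slide":[0,0.3,0],"turn":0},{"claw":0.4,"slide":[0,0.6,0],"turn":0},{"claw":0.4,"slide":[0,0.8,0],"turn":0},{"claw":0.4,"slide":[0.1,0.8,0],"turn":0},{"claw":0.4,"slide":[0.1,0.8,0],"turn":0},{"claw":0.4,"slide":[0.1,0.8,0],"turn":0},{"claw":0.4,"slide":[0.1,0.8,0],"turn":0},{"claw":0.4,"slide":[0.1,0.8,0],"turn":0},{"claw":0.4,"slide":[0.05,0.8,0],"turn":0},{"claw":0.4,"slide":[0,0.8,0],"turn":0},{"claw":0.4,"slide":[0,0.7,0],"turn":0},{"claw":0.4,"slide":[0,0.4,0],"turn":0}]' >/dev/null
python3 -m creep '[{"claw":0.4,"slide":[0,0.3,0],"turn":0},{"claw":0.4,"slide":[0,0,0],"turn":0},{"claw":0.4,"slide":[0,0,0],"turn":0},{"claw":0.4,"slide":[0,0,0],"turn":0}]' 
python3 -c "
from h import *
go([.489,.3205,.17],[.489,.3205,.0355])"
```

```text
time_s: 33.37
ee_pos: [0.4896, 0.3182, 0.1696]
orientation: [-0.0, -0.06, 0.998, -0.001]
ft_force: [-0.0, -0.6, -2.7]
grip_width: 0.0457
grasp_force: 40.0
t 33.37 yaw -3.0215 tcp [0.4896 0.3182 0.1696] F [-0.  -0.6 -2.7] w 0.0457 g 40.0
[0.489  0.3205 0.17  ] -> [ 0.01  0.06 -0.01]
[0.489  0.3205 0.0355] -> [-0.    0.01  3.36]
```

```bash
python3 -m creep '[{"claw":0.4,"slide":[0,0.06,0.4],"turn":0},{"claw":0.4,"slide":[0,0,0.7],"turn":0},{"claw":0.4,"slide":[0,0,0.8],"turn":0},{"claw":0.4,"slide":[0,0,0.7],"turn":0},{"claw":0.4,"slide":[0,0,0.4],"turn":0},{"claw":0.4,"slide":[0,0,0.25],"turn":0},{"claw":0.4,"slide":[0,0,0.13],"turn":0},{"claw":0.4,"slide":[0,0,0],"turn":0},{"claw":0.4,"slide":[0,0,0],"turn":0}]' 
for i in 1 2 3; do python3 -m creep '[{"claw":0.4,"slide":[0,0,0.025],"turn":0},{"claw":0.4,"slide":[0,0,0],"turn":0},{"claw":0.4,"slide":[0,0,0],"turn":0}]' | egrep "ee_pos|ft"; done
```

```text
time_s: 34.12
ee_pos: [0.4897, 0.3219, 0.0355]
orientation: [0.0, -0.06, 0.998, 0.0]
ft_force: [-1.2, -0.6, -3.0]
grip_width: 0.0456
grasp_force: 40.0
ee_pos: [0.4896, 0.3221, 0.0346]
ft_force: [0.8, 0.8, -3.4]
ee_pos: [0.4892, 0.3219, 0.0329]
ft_force: [0.3, -0.7, -3.4]
ee_pos: [0.4893, 0.322, 0.0318]
ft_force: [0.3, -0.4, -2.0]
```

```bash
python3 -m creep '[{"claw":0.4,"slide":[0,0,0.02],"turn":0},{"claw":0.4,"slide":[0,0,0],"turn":0},{"claw":0.4,"slide":[0,0,0],"turn":0}]' | egrep "ee_pos|ft"
```

```text
ee_pos: [0.4892, 0.322, 0.0317]
ft_force: [-1.5, -1.7, 7.2]
```

```bash
python3 -m creep '[{"claw":0.55,"slide":[0,0,0],"turn":0},{"claw":0.7,"slide":[0,0,0],"turn":0},{"claw":0.75,"slide":[0,0,0],"turn":0},{"claw":0.75,"slide":[0,0,0],"turn":0},{"claw":0.75,"slide":[0,0,-0.3],"turn":0},{"claw":0.75,"slide":[0,0,-0.7],"turn":0},{"claw":0.75,"slide":[0,0,-0.9],"turn":0},{"claw":0.75,"slide":[0,0,-0.9],"turn":0},{"claw":0.75,"slide":[0,0,-0.9],"turn":0},{"claw":0.9,"slide":[0,0,-0.5],"turn":0.45},{"claw":1,"slide":[0,0,0],"turn":0.4},{"claw":1,"slide":[0,-0.4,0],"turn":0}]' >/dev/null
python3 -m creep '[{"claw":1,"slide":[0,-0.8,0],"turn":0},{"claw":1,"slide":[0,-0.9,0],"turn":0},{"claw":1,"slide":[0,-0.9,0],"turn":0},{"claw":1,"slide":[0,-0.9,0],"turn":0},{"claw":1,"slide":[0,-0.9,0],"turn":0},{"claw":1,"slide":[0,-0.9,0],"turn":0},{"claw":1,"slide":[0,-0.9,0],"turn":0},{"claw":1,"slide":[0,-0.9,0],"turn":0},{"claw":1,"slide":[0,-0.9,0],"turn":0},{"claw":1,"slide":[0,-0.9,0],"turn":0},{"claw":1,"slide":[0,-0.9,0],"turn":0},{"claw":1,"slide":[0,-0.9,0],"turn":0}]' >/dev/null
python3 -m creep '[{"claw":1,"slide":[0,-0.9,0],"turn":0},{"claw":1,"slide":[0,-0.9,0],"turn":0},{"claw":1,"slide":[0,-0.9,0],"turn":0},{"claw":1,"slide":[0,-0.9,0],"turn":0},{"claw":1,"slide":[0,-0.9,0],"turn":0},{"claw":1,"slide":[0,-0.6,0],"turn":0},{"claw":1,"slide":[0,-0.3,0],"turn":0},{"claw":1,"slide":[0,0,0],"turn":0},{"claw":1,"slide":[0,0,0],"turn":0}]'
python3 - <<'E'
from fit import *
go([.5181,-.3411,.2],[.5181,-.3411,.05])
tp=ctrl.snapshot("top");cv2.imwrite("pics/t4.png",cv2.resize(tp["color"][130:310,110:430,::-1],(800,450)))
d=ctrl.silhouettes(tp,"terminal_strip")
if d: print(d[0]["conf"],*fit([(tp,d[0]["mask"])],"terminal_strip",(.49,.32,.12),.003,True,True))
E
```

```text
time_s: 37.87
ee_pos: [0.5243, -0.3359, 0.1994]
orientation: [0.0, -0.027, 1.0, 0.001]
ft_force: [0.2, -0.1, -0.1]
grip_width: 0.0931
grasp_force: 0.0
t 37.87 yaw -3.0881 tcp [ 0.5243 -0.3359  0.1994] F [ 0.2 -0.1 -0.1] w 0.0931 g 0.0
[ 0.5181 -0.3411  0.2   ] -> [ 0.16 -0.12 -0.02]
[ 0.5181 -0.3411  0.05  ] -> [ 0.   -0.    3.75]
0.73 [0.4895 0.3235 1.69  ] 0.045
```

View pics/t4.png

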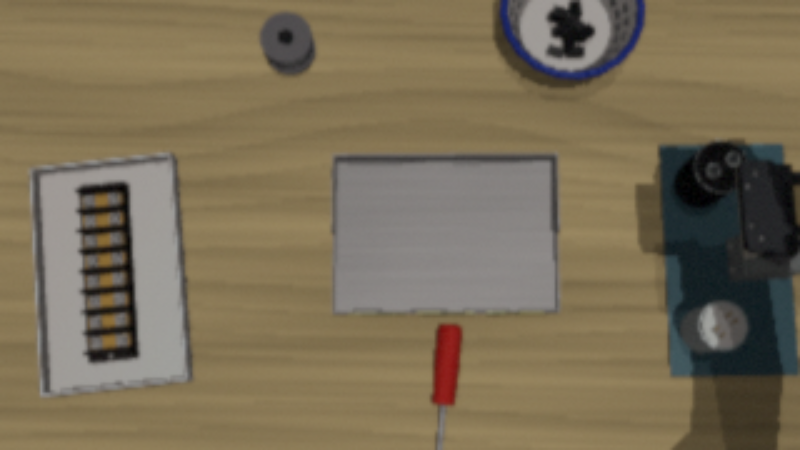

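The strip lies flat in the white tray (crop px 107,270), screws up, and the bay is empty.

```bash
python3 -m creep '[{"claw":1,"slide":[0.16,-0.12,0],"turn":0},{"claw":1,"slide":[0,0,0.5],"turn":0},{"claw":1,"slide":[0,0,0.8],"turn":0},{"claw":1,"slide":[0,0,0.8],"turn":0},{"claw":1,"slide":[0,0,0.7],"turn":0},{"claw":1,"slide":[0,0,0.6],"turn":0},{"claw":1,"slide":[0,0,0.3],"turn":0},{"claw":1,"slide":[0,0,0],"turn":0},{"claw":1,"slide":[0,0,0],"turn":0}]' 
python3 -m creep '[{"claw":0.75,"slide":[0,0,0],"turn":0},{"claw":0.55,"slide":[0,0,0],"turn":0},{"claw":0.55,"slide":[0,0,0],"turn":0},{"claw":0.55,"slide":[0,0,0],"turn":0},{"claw":0.55,"slide":[0,0,0],"turn":0},{"claw":0.55,"slide":[0,0,0],"turn":0}]' 35
python3 -m creep '[{"claw":0.55,"slide":[0,0,-0.2],"turn":0},{"claw":0.55,"slide":[0,0,-0.4],"turn":0},{"claw":0.55,"slide":[0,0,-0.7],"turn":0},{"claw":0.55,"slide":[0,0,-0.8],"turn":0},{"claw":0.55,"slide":[0,0,-0.7],"turn":0},{"claw":0.55,"slide":[0,0,-0.6],"turn":0},{"claw":0.55,"slide":[0,0,-0.4],"turn":0},{"claw":0.55,"slide":[0,0,0],"turn":0},{"claw":0.55,"slide":[0,0,0],"turn":0}]'
python3 -c "
from h import *
go([.4944,-.0886,.2],[.4944,-.0886,.054])"
```

```text
time_s: 38.72
ee_pos: [0.5185, -0.3415, 0.0515]
orientation: [-0.0, -0.027, 1.0, 0.0]
ft_force: [1.0, -0.6, -0.6]
grip_width: 0.0931
grasp_force: 0.0
time_s: 39.22
ee_pos: [0.5184, -0.3421, 0.0515]
orientation: [0.0, -0.027, 1.0, -0.0]
ft_force: [-1.0, 0.5, 4.4]
grip_width: 0.06
grasp_force: 35.0
time_s: 39.97
ee_pos: [0.518, -0.3425, 0.2034]
orientation: [0.0, -0.026, 1.0, -0.001]
ft_force: [0.6, 0.3, -2.8]
grip_width: 0.0596
grasp_force: 35.0
t 39.97 yaw -3.0888 tcp [ 0.518  -0.3425  0.2034] F [ 0.6  0.3 -2.8] w 0.0596 g 35.0
[ 0.4944 -0.0886  0.2   ] -> [0.25 6.37 0.08]
[ 0.4944 -0.0886  0.054 ] -> [0.   0.   3.65]
```

```bash
python3 -m creep '[{"claw":0.55,"slide":[0,0.3,0],"turn":0},{"claw":0.55,"slide":[0,0.5,0],"turn":0},{"claw":0.55,"slide":[0,0.7,0],"turn":0},{"claw":0.55,"slide":[0.05,0.7,0],"turn":0},{"claw":0.55,"slide":[0.1,0.7,0],"turn":0},{"claw":0.55,"slide":[0.1,0.7,0],"turn":0},{"claw":0.55,"slide":[0,0.7,0],"turn":0},{"claw":0.55,"slide":[0,0.7,0],"turn":0},{"claw":0.55,"slide":[0,0.6,0],"turn":0},{"claw":0.55,"slide":[0,0.5,0],"turn":0},{"claw":0.55,"slide":[0,0.27,0],"turn":0},{"claw":0.55,"slide":[0,0,0],"turn":0}]' >/dev/null
python3 -m creep '[{"claw":0.55,"slide":[0,0,0],"turn":0},{"claw":0.55,"slide":[0,0,0],"turn":0},{"claw":0.55,"slide":[0,0,0],"turn":0}]' >/dev/null
python3 -c "
from h import *
go([.4944,-.0886,.2],[.4944,-.0886,.055])"
```

```text
t 41.22 yaw -3.0903 tcp [ 0.4945 -0.0896  0.2025] F [ 0.7  0.1 -2.8] w 0.0598 g 35.0
[ 0.4944 -0.0886  0.2   ] -> [-0.    0.03  0.06]
[ 0.4944 -0.0886  0.055 ] -> [-0.    0.    3.62]
```

```bash
python3 -m creep '[{"claw":0.55,"slide":[0,0.03,0.4],"turn":0},{"claw":0.55,"slide":[0,0,0.7],"turn":0},{"claw":0.55,"slide":[0,0,0.8],"turn":0},{"claw":0.55,"slide":[0,0,0.8],"turn":0},{"claw":0.55,"slide":[0,0,0.5],"turn":0},{"claw":0.55,"slide":[0,0,0.3],"turn":0},{"claw":0.55,"slide":[0,0,0.2],"turn":0},{"claw":0.55,"slide":[0,0,0],"turn":0},{"claw":0.55,"slide":[0,0,0],"turn":0}]' 
for i in 1 2 3; do python3 -m creep '[{"claw":0.55,"slide":[0,0,0.025],"turn":0},{"claw":0.55,"slide":[0,0,0],"turn":0},{"claw":0.55,"slide":[0,0,0],"turn":0}]' | egrep "ee_pos|ft"; done
```

```text
time_s: 41.97
ee_pos: [0.4947, -0.0875, 0.055]
orientation: [-0.0, -0.026, 1.0, 0.0]
ft_force: [0.5, -0.4, -1.9]
grip_width: 0.0598
grasp_force: 35.0
ee_pos: [0.4949, -0.0874, 0.0547]
ft_force: [-0.7, -0.8, -2.2]
ee_pos: [0.4946, -0.0872, 0.0532]
ft_force: [0.0, 0.2, -2.8]
ee_pos: [0.4945, -0.0871, 0.0519]
ft_force: [-0.7, 0.3, -2.6]
```

```bash
python3 -m creep '[{"claw":0.55,"slide":[0,-0.03,0.025],"turn":0},{"claw":0.55,"slide":[0,0,0],"turn":0},{"claw":0.55,"slide":[0,0,0],"turn":0}]' | egrep "ee_pos|ft"
python3 -m creep '[{"claw":0.55,"slide":[0,0,0.02],"turn":0},{"claw":0.55,"slide":[0,0,0],"turn":0},{"claw":0.55,"slide":[0,0,0],"turn":0}]' | egrep "ee_pos|ft"
```

```text
ee_pos: [0.4946, -0.0884, 0.0509]
ft_force: [-0.7, -1.4, -2.2]
ee_pos: [0.4947, -0.0884, 0.0505]
ft_force: [-1.0, -0.2, 4.8]
```

```bash
python3 -m creep '[{"claw":0.7,"slide":[0,0,0],"turn":0},{"claw":0.85,"slide":[0,0,0],"turn":0},{"claw":1,"slide":[0,0,0],"turn":0},{"claw":1,"slide":[0,0,0],"turn":0},{"claw":1,"slide":[0,0,0],"turn":0},{"claw":1,"slide":[0,0,-0.4],"turn":0},{"claw":1,"slide":[0,0,-0.8],"turn":0},{"claw":1,"slide":[0,0,-0.9],"turn":0},{"claw":1,"slide":[0,0,-0.9],"turn":0},{"claw":1,"slide":[0,0,-0.8],"turn":0},{"claw":0.8,"slide":[0,0,0],"turn":1},{"claw":0.8,"slide":[0,0,0],"turn":1}]' >/dev/null
python3 -m creep '[{"claw":0.8,"slide":[0,0,0],"turn":1},{"claw":0.8,"slide":[0,0,0],"turn":1},{"claw":0.8,"slide":[0,0,0],"turn":1},{"claw":0.8,"slide":[0,0,0],"turn":1},{"claw":0.8,"slide":[0,0,0],"turn":1},{"claw":0.8,"slide":[0,0,0],"turn":1},{"claw":0.8,"slide":[0,0,0],"turn":1},{"claw":0.8,"slide":[0,0,0],"turn":1},{"claw":0.8,"slide":[0,0,0],"turn":1},{"claw":0.8,"slide":[0,0,0],"turn":1},{"claw":0.8,"slide":[0,0,0],"turn":1},{"claw":0.8,"slide":[0,0,0],"turn":1}]' >/dev/null
python3 -m creep '[{"claw":0.8,"slide":[0,0,0],"turn":1},{"claw":0.8,"slide":[0,0,0],"turn":1},{"claw":0.8,"slide":[0,0,0],"turn":1},{"claw":0.8,"slide":[0,0,0],"turn":1},{"claw":0.8,"slide":[0,0,0],"turn":1},{"claw":0.8,"slide":[0,0,0],"turn":1},{"claw":0.8,"slide":[-0.7,0.4,0],"turn":0},{"claw":0.8,"slide":[-0.8,0.4,0],"turn":0},{"claw":0.8,"slide":[-0.8,0.4,0],"turn":0},{"claw":0.8,"slide":[-0.8,0.4,0],"turn":0},{"claw":0.8,"slide":[-0.8,0.4,0],"turn":0},{"claw":0.8,"slide":[-0.6,0.4,0],"turn":0}]' >/dev/null
python3 -m creep '[{"claw":0.8,"slide":[-0.3,0.1,0],"turn":0},{"claw":0.8,"slide":[0,0,0],"turn":0},{"claw":0.8,"slide":[0,0,0],"turn":0}]'
python3 -c "
from h import *
go([.5939,-.2821,.2],[.5939,-.2821,.0755])"
```

```text
time_s: 46.47
ee_pos: [0.5986, -0.2774, 0.2016]
orientation: [-0.001, 0.699, 0.715, -0.0]
ft_force: [0.2, 0.7, -0.6]
grip_width: 0.0743
grasp_force: 0.0
t 46.47 yaw 1.5943 tcp [ 0.5986 -0.2774  0.2016] F [ 0.2  0.7 -0.6] w 0.0743 g 0.0
[ 0.5939 -0.2821  0.2   ] -> [-0.11 -0.12  0.04]
[ 0.5939 -0.2821  0.0755] -> [-0.    0.    3.11]
```

```bash
python3 -m creep '[{"claw":0.8,"slide":[-0.11,-0.12,0],"turn":0},{"claw":0.8,"slide":[0,0,0.6],"turn":0},{"claw":0.8,"slide":[0,0,0.8],"turn":0},{"claw":0.8,"slide":[0,0,0.8],"turn":0},{"claw":0.8,"slide":[0,0,0.6],"turn":0},{"claw":0.8,"slide":[0,0,0.35],"turn":0},{"claw":0.8,"slide":[0,0,0],"turn":0},{"claw":0.8,"slide":[0,0,0],"turn":0}]' 
python3 -m creep '[{"claw":0.6,"slide":[0,0,0],"turn":0},{"claw":0.45,"slide":[0,0,0],"turn":0},{"claw":0.45,"slide":[0,0,0],"turn":0},{"claw":0.45,"slide":[0,0,0],"turn":0},{"claw":0.45,"slide":[0,0,0],"turn":0},{"claw":0.45,"slide":[0,0,0],"turn":0}]' 35
python3 -m creep '[{"claw":0.45,"slide":[0,0,-0.2],"turn":0},{"claw":0.45,"slide":[0,0,-0.4],"turn":0},{"claw":0.45,"slide":[0,0,-0.7],"turn":0},{"claw":0.45,"slide":[0,0,-0.8],"turn":0},{"claw":0.45,"slide":[0,0,-0.7],"turn":0},{"claw":0.45,"slide":[0,0,-0.4],"turn":0},{"claw":0.45,"slide":[0,0,0],"turn":0},{"claw":0.45,"slide":[0,0,0],"turn":0}]'
python3 -c "
from h import *
go([.4917,.0516,.2],[.4917,.0516,.0785])"
```

```text
time_s: 47.13
ee_pos: [0.5944, -0.2815, 0.0766]
orientation: [-0.0, 0.698, 0.716, -0.0]
ft_force: [0.1, -1.1, -0.0]
grip_width: 0.0743
grasp_force: 0.0
time_s: 47.63
ee_pos: [0.5947, -0.2827, 0.0772]
orientation: [0.001, 0.699, 0.715, -0.0]
ft_force: [-2.6, 0.8, 7.0]
grip_width: 0.0507
grasp_force: 34.9
time_s: 48.3
ee_pos: [0.5945, -0.2825, 0.2048]
orientation: [0.001, 0.699, 0.715, 0.0]
ft_force: [-0.8, -0.1, -2.7]
grip_width: 0.0505
grasp_force: 34.9
t 48.3 yaw 1.5946 tcp [ 0.5945 -0.2825  0.2048] F [-0.8 -0.1 -2.7] w 0.0505 g 34.9
[0.4917 0.0516 0.2   ] -> [ 8.41 -2.37  0.11]
[0.4917 0.0516 0.0785] -> [ 0.   -0.    3.04]
```

```bash
python3 -m creep '[{"claw":0.45,"slide":[0.3,-0.1,0],"turn":0},{"claw":0.45,"slide":[0.5,-0.15,0],"turn":0},{"claw":0.45,"slide":[0.7,-0.2,0],"turn":0},{"claw":0.45,"slide":[0.7,-0.2,0],"turn":0},{"claw":0.45,"slide":[0.7,-0.2,0],"turn":0},{"claw":0.45,"slide":[0.7,-0.2,0],"turn":0},{"claw":0.45,"slide":[0.7,-0.2,0],"turn":0},{"claw":0.45,"slide":[0.7,-0.2,0],"turn":0},{"claw":0.45,"slide":[0.7,-0.2,0],"turn":0},{"claw":0.45,"slide":[0.7,-0.2,0],"turn":0},{"claw":0.45,"slide":[0.7,-0.2,0],"turn":0},{"claw":0.45,"slide":[0.6,-0.15,0],"turn":0}]' >/dev/null
python3 -m creep '[{"claw":0.45,"slide":[0.4,-0.1,0],"turn":0},{"claw":0.45,"slide":[0.2,-0.05,0],"turn":0},{"claw":0.45,"slide":[0,0,0],"turn":0},{"claw":0.45,"slide":[0,0,0],"turn":0},{"claw":0.45,"slide":[0,0,0],"turn":0}]' >/dev/null
python3 -c "
from h import *
go([.4917,.0516,.2],[.4917,.0516,.08])"
```

```text
t 49.72 yaw 1.5935 tcp [0.4925 0.046  0.2037] F [-0.3 -0.1 -2.1] w 0.0503 g 34.9
[0.4917 0.0516 0.2   ] -> [ 0.14 -0.02  0.09]
[0.4917 0.0516 0.08  ] -> [0. 0. 3.]
```

```bash
python3 -m creep '[{"claw":0.45,"slide":[0.14,-0.02,0.4],"turn":0},{"claw":0.45,"slide":[0,0,0.7],"turn":0},{"claw":0.45,"slide":[0,0,0.8],"turn":0},{"claw":0.45,"slide":[0,0,0.6],"turn":0},{"claw":0.45,"slide":[0,0,0.35],"turn":0},{"claw":0.45,"slide":[0,0,0.2],"turn":0},{"claw":0.45,"slide":[0,0,0.03],"turn":0},{"claw":0.45,"slide":[0,0,0],"turn":0},{"claw":0.45,"slide":[0,0,0],"turn":0}]' 
for i in 1 2 3; do python3 -m creep '[{"claw":0.45,"slide":[0,0,0.025],"turn":0},{"claw":0.45,"slide":[0,0,0],"turn":0},{"claw":0.45,"slide":[0,0,0],"turn":0}]' | egrep "ee_pos|ft"; done
```

```text
time_s: 50.47
ee_pos: [0.4922, 0.0525, 0.0817]
orientation: [0.0, 0.699, 0.715, 0.0]
ft_force: [-0.0, 0.2, -2.2]
grip_width: 0.0509
grasp_force: 34.9
ee_pos: [0.492, 0.0527, 0.0807]
ft_force: [-1.2, -0.5, -1.9]
ee_pos: [0.4917, 0.0528, 0.0791]
ft_force: [-0.2, -1.1, -2.7]
ee_pos: [0.4916, 0.0529, 0.0779]
ft_force: [0.2, 0.8, -2.6]
```

```bash
python3 -m creep '[{"claw":0.45,"slide":[-0.03,0,0.025],"turn":0},{"claw":0.45,"slide":[0,0,0],"turn":0},{"claw":0.45,"slide":[0,0,0],"turn":0}]' | egrep "ee_pos|ft"
python3 -m creep '[{"claw":0.45,"slide":[0,0,0.02],"turn":0},{"claw":0.45,"slide":[0,0,0],"turn":0},{"claw":0.45,"slide":[0,0,0],"turn":0}]' | egrep "ee_pos|ft"
```

```text
ee_pos: [0.4916, 0.0515, 0.0769]
ft_force: [-0.4, 0.6, -2.3]
ee_pos: [0.4917, 0.0516, 0.0762]
ft_force: [1.0, 0.1, -1.5]
```

```bash
python3 -m creep '[{"claw":0.45,"slide":[0,0,0.02],"turn":0},{"claw":0.45,"slide":[0,0,0],"turn":0},{"claw":0.45,"slide":[0,0,0],"turn":0}]' | egrep "ee_pos|ft"
```

```text
ee_pos: [0.4916, 0.0517, 0.076]
ft_force: [-3.1, -0.6, 8.6]
```

```bash
python3 -m creep '[{"claw":0.6,"slide":[0,0,0],"turn":0},{"claw":0.7,"slide":[0,0,0],"turn":0},{"claw":0.8,"slide":[0,0,0],"turn":0},{"claw":0.8,"slide":[0,0,0],"turn":0},{"claw":0.8,"slide":[0,0,0],"turn":0},{"claw":0.8,"slide":[0,0,-0.4],"turn":0},{"claw":0.8,"slide":[0,0,-0.8],"turn":0},{"claw":0.8,"slide":[0,0,-0.9],"turn":0},{"claw":0.8,"slide":[0,0,-0.9],"turn":0},{"claw":0.8,"slide":[0,0,-0.2],"turn":0},{"claw":0.8,"slide":[-0.4,0,0],"turn":0},{"claw":0.8,"slide":[-0.8,-0.1,0],"turn":0}]' >/dev/null
python3 -m creep '[{"claw":0.8,"slide":[-0.9,-0.2,0],"turn":0},{"claw":0.8,"slide":[-0.9,-0.2,0],"turn":0},{"claw":0.8,"slide":[-0.9,-0.2,0],"turn":0},{"claw":0.8,"slide":[-0.9,-0.2,0],"turn":0},{"claw":0.8,"slide":[-0.9,-0.2,0],"turn":0},{"claw":0.8,"slide":[-0.9,-0.1,0],"turn":0},{"claw":0.8,"slide":[-0.9,-0.1,0],"turn":0},{"claw":0.8,"slide":[-0.6,0,0],"turn":0},{"claw":0.8,"slide":[-0.3,0,0],"turn":0},{"claw":0.8,"slide":[0,0,0],"turn":0},{"claw":0.8,"slide":[0,0,0],"turn":0}]' >/dev/null
python3 -c "
from h import *
go([.4424,-.2841,.2],[.4424,-.2841,.0705])"
```

```text
t 53.88 yaw 1.5946 tcp [ 0.4477 -0.2847  0.203 ] F [-0.2  0.3  0. ] w 0.0747 g 0.0
[ 0.4424 -0.2841  0.2   ] -> [ 0.02 -0.13  0.07]
[ 0.4424 -0.2841  0.0705] -> [-0.    0.    3.24]
```

```bash
python3 -m creep '[{"claw":0.8,"slide":[0.02,-0.13,0],"turn":0},{"claw":0.8,"slide":[0,0,0.6],"turn":0},{"claw":0.8,"slide":[0,0,0.8],"turn":0},{"claw":0.8,"slide":[0,0,0.8],"turn":0},{"claw":0.8,"slide":[0,0,0.6],"turn":0},{"claw":0.8,"slide":[0,0,0.45],"turn":0},{"claw":0.8,"slide":[0,0,0],"turn":0},{"claw":0.8,"slide":[0,0,0],"turn":0}]' 
python3 -m creep '[{"claw":0.55,"slide":[0,0,0],"turn":0},{"claw":0.4,"slide":[0,0,0],"turn":0},{"claw":0.4,"slide":[0,0,0],"turn":0},{"claw":0.4,"slide":[0,0,0],"turn":0},{"claw":0.4,"slide":[0,0,0],"turn":0},{"claw":0.4,"slide":[0,0,0],"turn":0}]' 30
python3 -m creep '[{"claw":0.4,"slide":[0,0,-0.2],"turn":0},{"claw":0.4,"slide":[0,0,-0.4],"turn":0},{"claw":0.4,"slide":[0,0,-0.7],"turn":0},{"claw":0.4,"slide":[0,0,-0.8],"turn":0},{"claw":0.4,"slide":[0,0,-0.7],"turn":0},{"claw":0.4,"slide":[0,0,-0.4],"turn":0},{"claw":0.4,"slide":[0,0,0],"turn":0},{"claw":0.4,"slide":[0,0,0],"turn":0}]'
python3 -c "
from h import *
go([.4937,-.025,.2],[.4937,-.025,.074])"
```

```text
time_s: 54.55
ee_pos: [0.4425, -0.2828, 0.0733]
orientation: [-0.001, 0.698, 0.717, -0.0]
ft_force: [0.7, 0.6, 0.0]
grip_width: 0.0744
grasp_force: 0.0
time_s: 55.05
ee_pos: [0.4427, -0.2851, 0.074]
orientation: [0.0, 0.699, 0.715, 0.0]
ft_force: [-1.4, 0.1, 8.1]
grip_width: 0.0448
grasp_force: 30.0
time_s: 55.72
ee_pos: [0.4425, -0.2852, 0.2022]
orientation: [0.001, 0.699, 0.715, 0.0]
ft_force: [0.1, -0.0, -1.6]
grip_width: 0.0447
grasp_force: 30.0
t 55.72 yaw 1.5942 tcp [ 0.4425 -0.2852  0.2022] F [ 0.1 -0.  -1.6] w 0.0447 g 30.0
[ 0.4937 -0.025   0.2   ] -> [6.47 1.43 0.05]
[ 0.4937 -0.025   0.074 ] -> [ 0.   -0.    3.15]
```

```bash
python3 -m creep '[{"claw":0.4,"slide":[0.3,0.1,0],"turn":0},{"claw":0.4,"slide":[0.5,0.1,0],"turn":0},{"claw":0.4,"slide":[0.7,0.15,0],"turn":0},{"claw":0.4,"slide":[0.7,0.15,0],"turn":0},{"claw":0.4,"slide":[0.7,0.15,0],"turn":0},{"claw":0.4,"slide":[0.7,0.15,0],"turn":0},{"claw":0.4,"slide":[0.7,0.15,0],"turn":0},{"claw":0.4,"slide":[0.7,0.15,0],"turn":0},{"claw":0.4,"slide":[0.6,0.13,0],"turn":0},{"claw":0.4,"slide":[0.5,0.1,0],"turn":0},{"claw":0.4,"slide":[0.3,0.1,0],"turn":0},{"claw":0.4,"slide":[0,0,0],"turn":0}]' >/dev/null
python3 -m creep '[{"claw":0.4,"slide":[0,0,0],"turn":0},{"claw":0.4,"slide":[0,0,0],"turn":0},{"claw":0.4,"slide":[0,0,0],"turn":0}]' >/dev/null
python3 -c "
from h import *
go([.4937,-.0258,.2],[.4937,-.0258,.077])"
```

```text
t 56.97 yaw 1.5937 tcp [ 0.493  -0.0284  0.2008] F [-0.2  0.3 -0.4] w 0.0445 g 30.0
[ 0.4937 -0.0258  0.2   ] -> [0.07 0.02 0.02]
[ 0.4937 -0.0258  0.077 ] -> [0.   0.   3.07]
```

```bash
python3 -m creep '[{"claw":0.4,"slide":[0.05,0.02,0.4],"turn":0},{"claw":0.4,"slide":[0,0,0.7],"turn":0},{"claw":0.4,"slide":[0,0,0.8],"turn":0},{"claw":0.4,"slide":[0,0,0.6],"turn":0},{"claw":0.4,"slide":[0,0,0.35],"turn":0},{"claw":0.4,"slide":[0,0,0.2],"turn":0},{"claw":0.4,"slide":[0,0,0.03],"turn":0},{"claw":0.4,"slide":[0,0,0],"turn":0},{"claw":0.4,"slide":[0,0,0],"turn":0}]' 
for i in 1 2 3; do python3 -m creep '[{"claw":0.4,"slide":[0,0,0.025],"turn":0},{"claw":0.4,"slide":[0,0,0],"turn":0},{"claw":0.4,"slide":[0,0,0],"turn":0}]' | egrep "ee_pos|ft"; done
```

```text
time_s: 57.72
ee_pos: [0.4948, -0.0258, 0.0789]
orientation: [0.0, 0.699, 0.715, 0.0]
ft_force: [0.4, -0.3, -0.4]
grip_width: 0.0444
grasp_force: 30.0
ee_pos: [0.4947, -0.0257, 0.0778]
ft_force: [0.2, -0.5, -0.8]
ee_pos: [0.4943, -0.0255, 0.0763]
ft_force: [1.3, 0.3, -1.9]
ee_pos: [0.4943, -0.0255, 0.0751]
ft_force: [0.1, -0.4, -1.4]
```

```bash
for i in 1 2 3; do python3 -m creep '[{"claw":0.4,"slide":[0,0,0.02],"turn":0},{"claw":0.4,"slide":[0,0,0],"turn":0},{"claw":0.4,"slide":[0,0,0],"turn":0}]' | egrep "ee_pos|ft"; done
```

```text
ee_pos: [0.4943, -0.0255, 0.0743]
ft_force: [0.1, -0.9, -0.8]
ee_pos: [0.4943, -0.0255, 0.0736]
ft_force: [-0.3, 0.0, -1.3]
ee_pos: [0.4943, -0.0256, 0.0731]
ft_force: [-0.9, 0.3, 5.1]
```

Touching down gently; release, rise clear and back away over the mat to check.

```bash
python3 -m creep '[{"claw":0.55,"slide":[0,0,0],"turn":0},{"claw":0.7,"slide":[0,0,0],"turn":0},{"claw":0.8,"slide":[0,0,0],"turn":0},{"claw":0.8,"slide":[0,0,0],"turn":0},{"claw":0.8,"slide":[0,0,0],"turn":0},{"claw":0.8,"slide":[0,0,-0.3],"turn":0},{"claw":0.8,"slide":[0,0,-0.7],"turn":0},{"claw":0.8,"slide":[0,0,-0.9],"turn":0},{"claw":0.8,"slide":[0,0,-0.9],"turn":0},{"claw":0.8,"slide":[0,0,-0.7],"turn":0},{"claw":0.8,"slide":[-0.5,0,0],"turn":0},{"claw":0.8,"slide":[-0.9,0,0],"turn":0}]' >/dev/null
python3 -m creep '[{"claw":0.8,"slide":[-0.9,0,0],"turn":0},{"claw":0.8,"slide":[-0.9,0,0],"turn":0},{"claw":0.8,"slide":[-0.9,0,0],"turn":0},{"claw":0.8,"slide":[-0.9,0,0],"turn":0},{"claw":0.8,"slide":[-0.9,0,0],"turn":0},{"claw":0.8,"slide":[-0.9,0,0],"turn":0},{"claw":0.8,"slide":[-0.9,0,0],"turn":0},{"claw":0.8,"slide":[-0.5,0,0],"turn":0},{"claw":0.8,"slide":[0,0,0],"turn":0}]'
python3 - <<'E'
from fit import *
tp=ctrl.snapshot("top");cv2.imwrite("pics/t5.png",cv2.resize(tp["color"][130:310,110:430,::-1],(800,450)))
sc=ctrl.snapshot("scene");cv2.imwrite("pics/s5.png",cv2.resize(sc["color"][110:330,140:460,::-1],(800,550)))
for n,g in(("capacitor",(.4915,.0515,0)),("motor_capacitor",(.4935,-.0205,0)),("connector_hood",(.494,-.087,.06))):
    for p in(sc,tp):
        d=ctrl.silhouettes(p,n)
        if d: print(n,round(d[0]["conf"],2),np.round(d[0]["rect"],1),*fit([(p,d[0]["mask"])],n,g,.002,n[-1]=="d"))
E
```

```text
time_s: 60.97
ee_pos: [0.5008, -0.3591, 0.212]
orientation: [0.0, 0.701, 0.713, -0.001]
ft_force: [0.2, -0.0, -0.3]
grip_width: 0.0745
grasp_force: 0.0
capacitor 0.62 [303.5 176.2  21.8  42.8] [0.4923 0.0522] 0.041
capacitor 0.8 [246.6 226.1  21.9  26.5] [0.4921 0.0539] 0.039
motor_capacitor 0.9 [281.9 167.1  20.1  36.1] [ 0.4967 -0.0238] 0.042
motor_capacitor 0.56 [281.4 222.   15.7  25.9] [ 0.4956 -0.0206] 0.084
connector_hood 0.6 [260.4 156.6  24.2  43.4] [ 0.4973 -0.0873 -0.1613] 0.16
connector_hood 0.94 [302.9 229.8  27.1  21.3] [ 0.4928 -0.0858  0.0437] 0.05
```

View pics/t5.png

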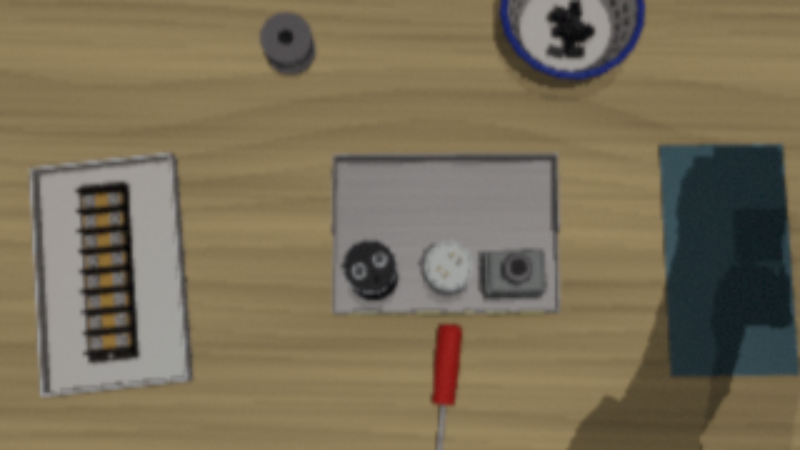

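View pics/s5.png

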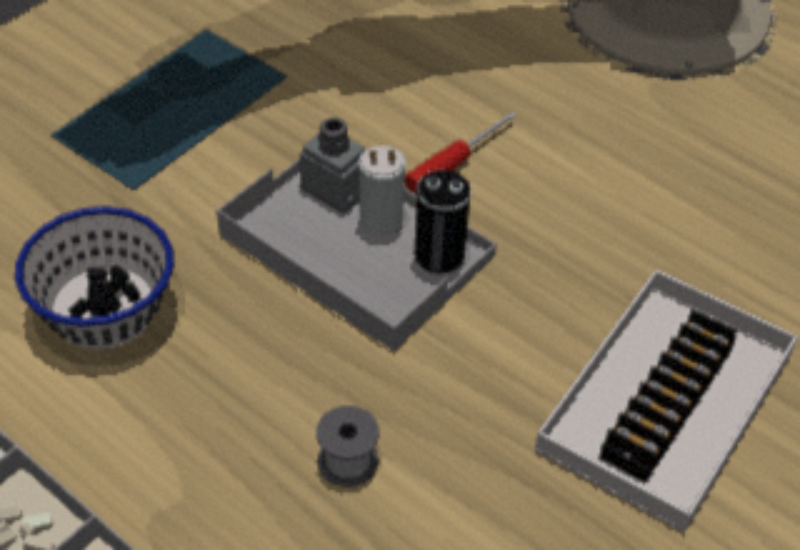

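All three parts are upright at their original pixel positions (hood 333,165; motor capacitor 383,195; capacitor 442,220). The strip lies flat in the tray (670,395), and the bystanders are unmoved.

```bash
python3 -c "
from bench import ctrl
print(ctrl.finish_job())"
```

```text
the job is handed in; nothing more can be done
None
```

Job handed in at about 61 s of the 147 s: the strip lies flat, screws up, in the picking tray; all three parts stand upright in the bay within a few mm of where they started, and the reel, basket and screwdriver are untouched.

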